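Fetch a template from the locked rack

TASK

Push the rack's keeper lever round to its open stop, slide the template whose top is a centred tongue (a shoulder on both sides) up out of its slot, and stand it, tongue up, in the tracing rest, leaning on its sloped back and roughly centred between the sides. Then push the keeper fully home again so that the other two templates, left in their slots, are locked in. Leave the other things on the bench where they are.

Things in the scene. Friction and masses are not known exactly. Their poses are not given: they have to be found in the camera images.
- rack: Wooden rack fixed to the bench, base 120 (x) x 180 (y) x 15 mm; origin on the bench under the middle slot; yaw within 0.25. Three upright slots at its y = -38, 0, +38 mm, templates standing normal to its y, any in any slot. Their side edges run in 8 mm grooves of two rails (inner faces at its x = -30 and +30 mm, tops 65 mm above the bench). Rack and rest may change sides.
- keeper (a joint): Flat steel lever turning level about the pivot post, underside 118 mm above the bench, 3 mm over the templates' tops. 0 = home: points along the rack's -y, over all three templates. Opens clockwise seen from above, to the end stop at 1.571 rad, pointing along the rack's -x. Starts at 0 to 0.2; stays where it is left (friction 0.25 N m, about 1.6 N at the knob).
- keeper_pivot (a point): Axis of the keeper lever, 118 mm above the bench, at the top of an upright steel post 20 mm in diameter that stands at the rack's x = +10, y = +85 mm. The lever's hub and bolt reach 136 mm above the bench.
- keeper_knob (a point): Middle of the upright black cylindrical handle on the lever, 155 mm from the pivot axis; the handle is 18 mm in diameter and stands from 128 to 173 mm above the bench. It can be pushed sideways.
- tongue_template: Plywood template 80 wide (its x) x 6 thick (y) x 100 mm tall (z), 60 g; origin at the centre of its bottom edge, which stands 15 mm above the bench in its slot. The wanted one: its top 30 mm is a centred tongue 36 mm wide, with a square shoulder on both sides. It can be gripped across its thickness by the tongue.
- square_template: Plywood template 80 wide (its x) x 6 thick (y) x 100 mm tall (z), 60 g; origin at the centre of its bottom edge, which stands 15 mm above the bench in its slot. A plain full-width rectangle. Stays in its slot.
- step_template: Plywood template 80 wide (its x) x 6 thick (y) x 100 mm tall (z), 60 g; origin at the centre of its bottom edge, which stands 15 mm above the bench in its slot. Its top 30 mm is 58 mm wide, flush with one side, so it has a step at one corner only (its +x side). Stays in its slot.
- rest: Wooden tracing rest fixed to the bench, base 100 (x) x 110 (y) x 12 mm, yaw within 0.35. Trough between a lip (inner face at its x = -16, top 26 mm above the bench) and a back board 100 mm wide, whose face starts at x = 0 on the base and leans 15 degrees from vertical toward +x, top 71 mm above the bench. Origin on the bench under the foot of that face, midway across.
- tea_mug: White mug 78 mm in diameter with a handle, 101 mm tall, origin under its centre. Bystander.
- spool_clamp_1: Wooden spool clamp standing upright, 35 mm diameter, 68 mm tall, before the rack under the lever's sweep; origin under its centre. Bystander.
- spool_clamp_2: Same kind of spool clamp, between rack and rest; origin under its centre. Bystander.
- finger_plane_2: Small brass plane 29 x 60 x 31 mm, behind the rack. Bystander.
- rosin_cake: Round rosin cake, 45 mm diameter, 16 mm tall, in front of the rest. Bystander.
- sanding_block: Cork block 46 x 90 x 27 mm, behind the rest. Bystander.
There are look-alikes about, which are no part of the job. What is shaped like the tongue_template but black is not meant.

How it is judged:
By the outcome, as a careful person would: the job done as asked, in the order asked, and still so for the second after the job is handed in, with the robot touching nothing.
It also fails if it takes over 67 s, if anything falls off the work surface, if the arm or the gripper's body presses on something with over 40 N, if the wrist force passes 120 N, or if a joint passes its speed limit or range.

ROBOT

A 6-joint arm with a two-finger parallel gripper is mounted at the origin on a cart in front of the work surface, level with it; the furniture and walls round the work are solid. World frame = base frame: x ahead of the robot, y to its left, z up, the work surface at z = 0. Lengths are in m, angles in degrees, forces in N, time in s.
With the tool pointing down it reaches from about 0.4 to 0.825 m from the base axis. Payload 7 kg.
Tool frame: the origin (TCP) lies at the very end of the fingers, on their centre line; the grasp point (between the pads) lies 19 mm behind it (ctrl.tcp_to_grasp is the distance from the TCP to the grasp point, in m); z points along the fingers, y is the direction in which the jaws open and shut (so a half turn about z gives the same grasp; the last joint's range is limited). The gripper opens to 88 mm and grips with 3 to 60 N. Pads are 19 mm wide; open, the fingers measure 130 mm over their backs; the gripper's body (78 mm by 193 mm) begins 47 mm behind the grasp point.
Start: joints at [-56.201, 20.546, 0.682, 0, -70.136, -16.507], TCP at [0.201, -0.644, 0.227] pointing down, gripper open.
Joint ranges: [-176.03, 176.03], [-82.01, 121.73], [-58.28, 71.71], [-173.87, 95.51], [-174.79, -0.11], [-173.66, 173.66]. Speed limits (degrees/s): [136.94, 136.94, 172.46, 180, 180, 180].

INTERFACE

Orientations are given as [roll, pitch, yaw] about the fixed x, y, z axes, in that order (R = Rz(yaw) Ry(pitch) Rx(roll)).
In Python, from plant import ctrl gives the robot as it stands.
- The arm moves only by the tool jog_arm, never from a script. Its argument "commands" is a list of rows, each an object of numbers: "x", "y", "z": the shift along the tool's x, y, z in cm; "roll": the turn about the tool's z in rad. In form: [{"x": .., "y": .., "z": .., "roll": ..}, ...]. A call has 1 to 12 rows; each row shifts and turns the commanded pose from where the row before left it, along the tool's axes as they then stand; what a row does not reach is not made up. A row lasts 1/10 s, in which the tool goes at most 50 mm and 8.59 degrees, less where a joint would pass 70% of its speed; a pose out of reach is approached as far as the arm can. A call is refused whole if a number of a shift passes 5 or a number of a turn 0.15, either way. A call with a gripper value outside its range is refused whole. "gripper" is the finger opening in cm, from 0 to 8.76, set as the call begins (left out, the last holds). The fingers move at their own pace and stop on an object; the grip force is fixed at half the most. Time passes only in rows, so rows that do not move let the fingers close. It gives the time, the measured TCP pose, the force and the opening at its end, in the units of the state.
- ctrl.get_obs(): the state, without advancing time (a new reading comes with each control period).
- ctrl.snapshot(name): name is "scene" or "side" or "wrist"; returns a dict with "image" (420x560x3 uint8, red, green, blue), "mtx" (3x3 intrinsics, pixels), "position" and "orientation" of the camera in the world; the wrist camera has in their place "hand_eye" (4x4, takes a point from camera to tool coordinates, whose origin is the TCP and whose axes are the flange's). Camera axes: x right, y up, looking along -z (the intrinsics and any distortion apply to the point x, -y, -z); pixel columns grow to the right and rows downward; lengths in m; the calibration is good to about 2 mm. The wrist camera is an equidistant fisheye: a pixel r from the principal point sees the ray r / f radians off the axis. A picture is of the moment at which its call begins: read the wrist's pose just before it. There is no depth.
- ctrl.close_job(): hands the job in, once; it reports no verdict.
Trained networks look in the newest picture that a camera, given by its name, has taken for a name from the list of things; names that differ only in an ending like _2 or _b are one class to them, and where a whole thing is asked for, a point or a joint stands for the part that bears it (a point fixed in the world has none). Each returns a list of dicts, best first, with "confidence" (0 to 1); they miss things now and then, are a little off and sometimes report something else, mostly with a low value. They report only what shows in the picture. A call takes as long as a camera call. They do not tell look-alikes from the thing itself.
- ctrl.search_frame(camera, query): "position" ([column, row] as shares, 0 to 1, of the picture: columns of its width, rows of its height, amid what is visible of it).
- ctrl.regions_of(camera, query): "mask" (420x560 bool, what is visible of it) and "position" ([column, row] as shares, 0 to 1, of the picture: columns of its width, rows of its height, amid what is visible of it).
The state is a dict: "clock": time; "joint_pos": joint angles; "qvel": joint speeds; "tau": joint torques, N m; "tool_pos": TCP position; "orientation": TCP orientation; "force": force on the tool from outside, world axes, zero at the start; "moment": the same for the moment, N m; "opening": finger opening in m.
Only numpy, scipy, OpenCV 4.12 (cv2) and the standard library are available. Lean on these libraries where they do the work, as an engineer would, in place of code of your own. Each camera call takes 0.05 s, during which the arm holds its last target.

## Working session

There is one attempt and no reset: what is moved stays moved. The work goes in short steps, Python scripts to look and compute and a tool call to move; the robot and the scene stay as the last step left them, time stands still between calls to the robot, and variables do not carry over. Pictures are saved under pics/ and viewed, and the job is handed in when it is done.

Besides the shell and the picture viewer there is one more tool, called after "Emit:" in YAML: its name, and indented under it one key for each argument. jog_arm: Moves the arm, as the interface text tells. Its arguments: {"type":"object","properties":{"commands":{"type":"array"},"gripper":{"type":"number"}},"required":["commands"]}

```bash
ls; mkdir -p pics; cat > h.py <<'E'
import numpy as np, cv2, json
from plant import ctrl
from scipy.spatial.transform import Rotation as R
def shot(n,f):
    o=ctrl.get_obs(); s=ctrl.snapshot(n); cv2.imwrite('pics/'+f,s['image'][:,:,::-1]); s['obs']=o; return s
E
python3 - <<'E'
from h import *
o=ctrl.get_obs();print(o)
import pickle
for n in ['scene','side','wrist']:
    s=shot(n,n+'0.png'); pickle.dump(s,open(n+'0.pkl','wb'))
    print(n,{k:v for k,v in s.items() if k not in('image','obs')})
    for q in ['rack','keeper','keeper_knob','tongue_template','square_template','step_template','rest','tea_mug','spool_clamp_1']:
        print(q,[(np.round(np.array(d['position'])*[560,420]).tolist(),round(d['confidence'],2)) for d in ctrl.search_frame(n,q)])
print(ctrl.get_obs()['clock'])
E
```

```text
pics
{'clock': 0.0, 'joint_pos': array([-5.62020174e+01,  2.05922054e+01,  6.34056410e-01, -2.19290750e-02,
       -7.01345371e+01, -1.65068321e+01]), 'qvel': array([-0.05127253, -0.13147355,  0.08307117, -0.0548978 ,  0.01670336,
        0.02235078]), 'tau': array([-1.25665880e-03, -5.82719100e+01,  2.93058980e+01,  6.99707687e+00,
        7.01944882e-03, -2.02169063e-04]), 'tool_pos': array([ 0.2004706 , -0.64403642,  0.22561044]), 'orientation': array([ 1.79905276e+02, -6.57270166e-03, -1.62716312e+02]), 'force': array([-0.35979079, -0.18897925, -0.71479512]), 'moment': array([ 0.02089001, -0.00918473, -0.05284281]), 'opening': 0.08743807485682452}
scene {'mtx': array([[526.41186578,   0.        , 275.15741333],
       [  0.        , 526.41186578, 213.3849723 ],
       [  0.        ,   0.        ,   1.        ]]), 'position': array([0.00653206, 0.53809054, 1.00378814]), 'orientation': array([  44.10263783,   -1.22341582, -128.02303428])}
rack [([204.0, 287.0], 0.86)]
keeper [([213.0, 261.0], 0.74)]
keeper_knob [([210.0, 258.0], 0.6)]
tongue_template [([277.0, 179.0], 0.9), ([211.0
[... 883 characters left out ...]
84), ([308.0, 241.0], 0.5)]
wrist {'mtx': array([[325.1922621 ,   0.        , 279.21072958],
       [  0.        , 325.1922621 , 204.32201387],
       [  0.        ,   0.        ,   1.        ]]), 'hand_eye': array([[ 2.99888576e-04,  9.66182438e-01,  2.57859278e-01,
         6.95797751e-02],
       [ 9.99999448e-01, -3.00521654e-05, -1.05038895e-03,
        -2.51147822e-04],
       [-1.00711813e-03,  2.57859451e-01, -9.66181913e-01,
        -1.57152862e-01],
       [ 0.00000000e+00,  0.00000000e+00,  0.00000000e+00,
         1.00000000e+00]])}
rack []
keeper []
keeper_knob []
tongue_template []
square_template []
step_template []
rest []
tea_mug []
spool_clamp_1 [([555.0, 414.0], 0.59)]
1.5
```

View pictures.

View pics/scene0.png

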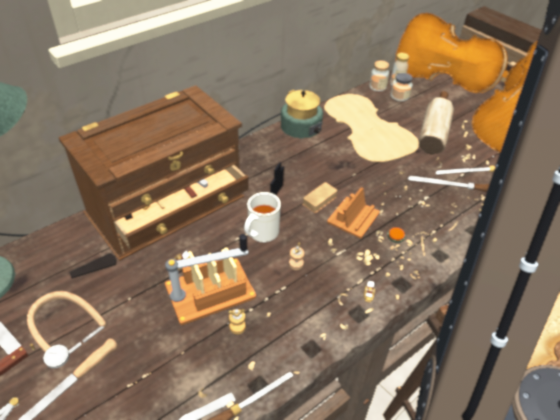

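View pics/side0.png

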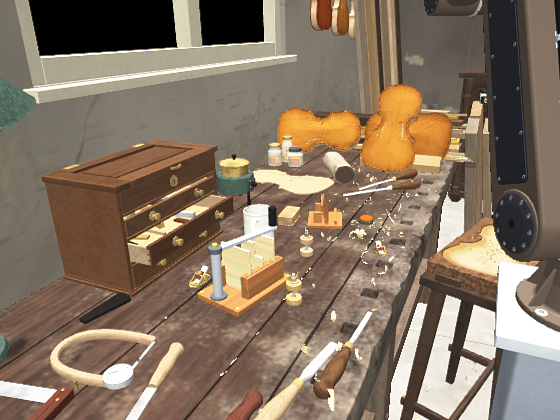

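View pics/wrist0.png

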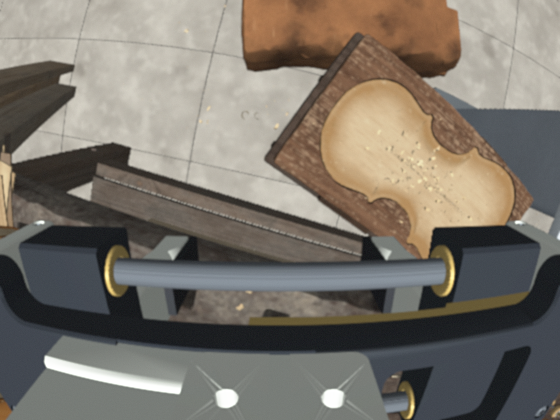

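```bash
cat >> h.py <<'E'
import pickle
def load(n): return pickle.load(open(n,'rb'))
def cam(s):
    if 'hand_eye' in s:
        o=s['obs'];T=np.eye(4);T[:3,:3]=R.from_euler('xyz',o['orientation'],degrees=True).as_matrix();T[:3,3]=o['tool_pos']
        C=T@s['hand_eye'];return C[:3,:3],C[:3,3]
    return R.from_euler('xyz',s['orientation'],degrees=True).as_matrix(),np.array(s['position'])
def proj(s,P):
    Rm,t=cam(s);p=(np.atleast_2d(P)-t)@Rm; p=p*[1,-1,-1];K=s['mtx']
    if 'hand_eye' in s:
        rr=np.hypot(p[:,0],p[:,1]);th=np.arctan2(rr,p[:,2]);q=p[:,:2]/np.maximum(rr,1e-9)[:,None]*th[:,None]
    else: q=p[:,:2]/p[:,2:]
    return np.c_[q[:,0]*K[0,0]+K[0,2],q[:,1]*K[1,1]+K[1,2]]
def back(s,uv,z):
    Rm,t=cam(s);K=s['mtx'];uv=np.atleast_2d(uv).astype(float)
    q=(uv-K[:2,2])/K[0,0]
    if 'hand_eye' in s:
        th=np.hypot(q[:,0],q[:,1]);d=np.c_[q/np.maximum(th,1e-9)[:,None]*np.sin(th)[:,None],np.cos(th)]
    else: d=np.c_[q,np.ones(len(q))]
    d=(d*[1,-1,-1])@Rm.T
    return t+d*((z-t[2])/d[:,2])[:,None]
def crop(s,f,x0,y0,w,h,k):
    im=s['image'][y0:y0+h,x0:x0+w,::-1];cv2.imwrite('pics/'+f,cv2.resize(im,None,fx=k,fy=k,interpolation=cv2.INTER_CUBIC))
E
python3 - <<'E'
from h import *
a=load('scene0.pkl');b=load('side0.pkl')
crop(a,'c_rack.png',150,220,130,110,6)
crop(b,'c_rackb.png',185,195,130,125,5)
crop(a,'c_rest.png',280,160,140,100,5)
crop(b,'c_restb.png',280,180,110,80,7)
for p in [(208,295),(353,217)]: print(back(a,p,0))
for p in [(245,295),(322,220)]: print(back(b,p,0))
E
```

```text
[[0.64650912 0.2067072  0.        ]]
[[ 0.62561698 -0.23512865  0.        ]]
[[0.64191534 0.21906803 0.        ]]
[[ 0.6334442  -0.23953788  0.        ]]
```

View pics/c_rack.png

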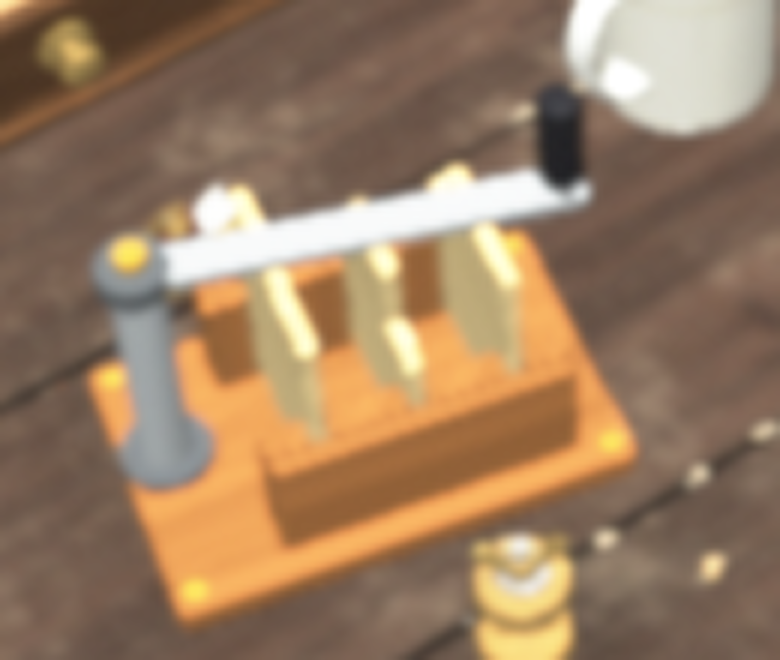

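View pics/c_rackb.png

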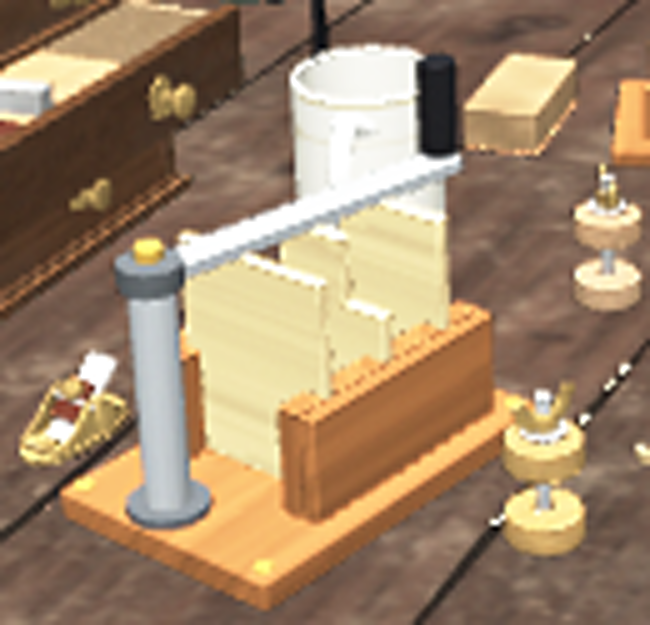

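View pics/c_rest.png

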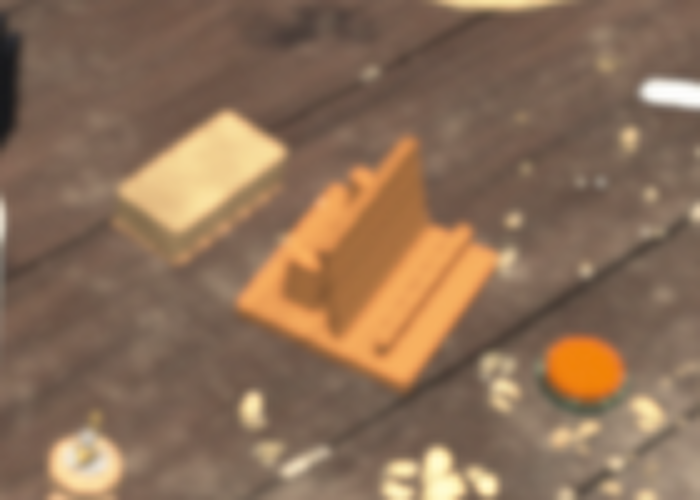

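View pics/c_restb.png

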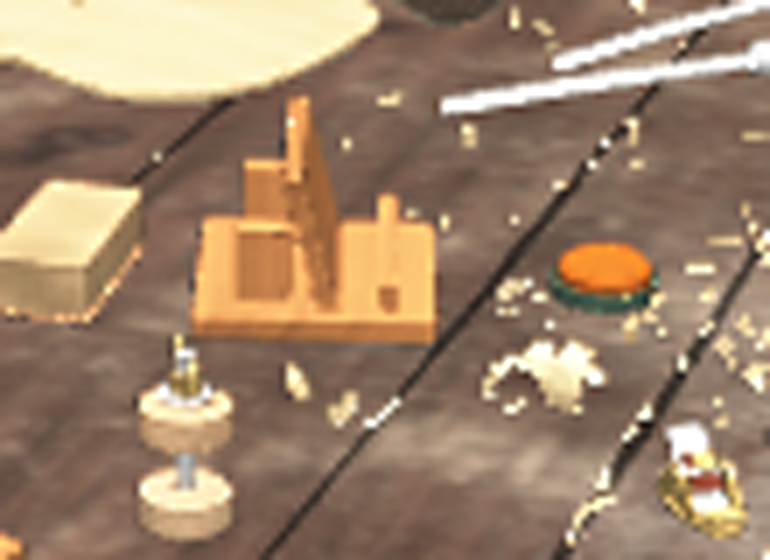

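```bash
cat > fit.py <<'E'
from h import *
from scipy.optimize import least_squares
a=load('scene0.pkl');b=load('side0.pkl')
A=lambda u,v:np.array([150+(u+.5)/6-.5,220+(v+.5)/6-.5])
B=lambda u,v:np.array([185+(u+.5)/5-.5,195+(v+.5)/5-.5])
obs=[(a,A(180,602),(-.06,.09,.015)),(a,A(634,447),(-.06,-.09,.015)),(a,A(92,378),(.06,.09,.015)),
(a,A(130,248),(.01,.085,.136)),(b,B(266,588),(-.06,.09,.015)),(b,B(62,490),(.06,.09,.015)),(b,B(148,245),(.01,.085,.136)),(b,B(530,401),(-.06,-.09,.015))]
def w(p,P): c,s=np.cos(p[2]),np.sin(p[2]);P=np.atleast_2d(P);return np.c_[p[0]+c*P[:,0]-s*P[:,1],p[1]+s*P[:,0]+c*P[:,1],P[:,2]]
f=lambda p:np.concatenate([(proj(s,w(p,P))[0]-uv) for s,uv,P in obs])
r=least_squares(f,[.645,.21,0],loss='soft_l1');print('rack',r.x);print(r.fun.reshape(-1,2).round(1).tolist())
rack=r.x
C=lambda u,v:np.array([280+(u+.5)/5-.5,160+(v+.5)/5-.5])
D=lambda u,v:np.array([280+(u+.5)/7-.5,180+(v+.5)/7-.5])
# knob top
for s,uv in((a,A(558,92)),(b,B(437,62))):
    k=back(s,uv,.173)[0];pv=w(rack,(.01,.085,.118))[0];d=k-pv
    print('knob',k,np.hypot(*d[:2]),'theta',(-np.pi/2+rack[2])-np.arctan2(d[1],d[0]))
for uv in (C(240,305),C(402,385),C(498,262)): print('restcorner top',back(a,uv,.012)[0])
for uv in (D(192,327),D(436,322),D(433,228),D(203,218)): print('restcorner b',back(b,uv,.012)[0])
# black lookalike etc
pickle.dump(rack,open('rack.pkl','wb'))
E
python3 fit.py
```

```text
rack [ 0.65180823  0.19531658 -0.23515901]
[[1.0, 1.5], [1.6, -0.1], [-0.0, -2.0], [-4.7, 1.6], [-0.0, -1.5], [-0.5, -0.9], [-4.0, 1.8], [1.9, -0.3]]
knob [0.62140977 0.12207331 0.173     ] 0.16485236040378826 theta 0.13689049540334386
knob [0.61744226 0.12571468 0.173     ] 0.16297973536318106 theta 0.1676955347137048
restcorner top [ 0.64858966 -0.16379991  0.012     ]
restcorner top [ 0.55779766 -0.19221522  0.012     ]
restcorner top [ 0.58971195 -0.29442784  0.012     ]
restcorner b [ 0.64690831 -0.15267849  0.012     ]
restcorner b [ 0.55771126 -0.19457903  0.012     ]
restcorner b [ 0.59056596 -0.29292327  0.012     ]
restcorner b [ 0.68726701 -0.26679705  0.012     ]
```

```bash
cat > fit2.py <<'E'
exec(open('fit.py').read().split('f=lambda')[0])
base=[0,1,2,4,5,7]
def f(p):
    o=[]
    for i,(s,uv,P) in enumerate(obs):
        P=np.array(P,float)
        if i in base: P[1]+=p[3]
        o.append(proj(s,w(p,P))[0]-uv)
    o.append([(p[3])*5,0]); return np.concatenate(o)
r=least_squares(f,[.645,.21,-.2,.01],loss='soft_l1');print('rack',r.x);print(r.fun.reshape(-1,2).round(1).tolist())
rack=r.x[:3];pickle.dump(rack,open('rack.pkl','wb'))
for s,uv in((a,A(558,92)),(b,B(437,62))):
    k=back(s,uv,.173)[0];pv=w(rack,(.01,.085,.118))[0];d=k-pv
    print('knob',k,pv,np.hypot(*d[:2]),'theta',(-np.pi/2+rack[2])-np.arctan2(d[1],d[0]))
for s,x0,y0,ww,hh,k,n in((a,150,220,130,110,6,'oa.png'),(b,185,195,130,125,5,'ob.png')):
    im=cv2.resize(s['image'][y0:y0+hh,x0:x0+ww,::-1],None,fx=k,fy=k,interpolation=cv2.INTER_CUBIC)
    def ln(P,c,cl=True):
        q=((proj(s,w(rack,P))-[x0,y0]+.5)*k-.5).round().astype(int);cv2.polylines(im,[q.reshape(-1,1,2)],cl,c,1)
    dy=r.x[3]
    ln([(-.06,.09+dy,.015),(.06,.09+dy,.015),(.06,-.09+dy,.015),(-.06,-.09+dy,.015)],(255,0,0))
    for y,c in((.038,(0,0,255)),(0,(0,255,0)),(-.038,(255,0,255))):
        ln([(-.04,y,.015),(.04,y,.015),(.04,y,.085),(.018,y,.085),(.018,y,.115),(-.018,y,.115),(-.018,y,.085),(-.04,y,.085)],c)
        ln([(.018,y,.115),(.04,y,.115),(.04,y,.085)],c,False)
        ln([(-.018,y,.115),(-.04,y,.115),(-.04,y,.085)],c,False)
    cv2.imwrite('pics/'+n,im)
E
python3 fit2.py
```

```text
rack [ 0.6494401   0.18534838 -0.22446381  0.01282413]
[[0.3, 2.2], [0.6, -0.1], [-1.2, -1.2], [0.1, 0.4], [-0.3, -0.9], [-1.3, -0.1], [0.0, 0.1], [1.1, -0.1], [0.1, 0.0]]
knob [0.62140977 0.12207331 0.173     ] [0.67810885 0.2659902  0.118     ] 0.15468308455941562 theta 0.15083438017164963
knob [0.61744226 0.12571468 0.173     ] [0.67810885 0.2659902  0.118     ] 0.15283212169128893 theta 0.18372679672652326
```

View pics/oa.png

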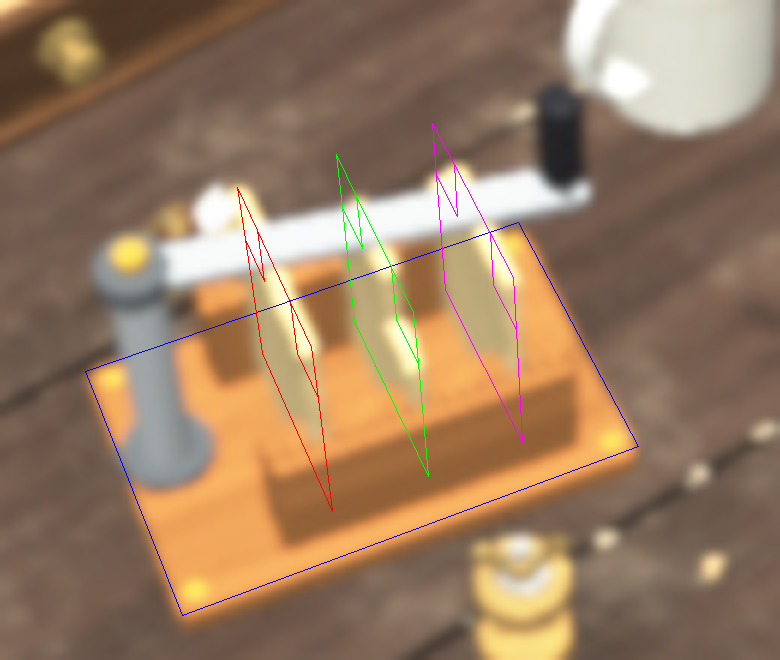

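View pics/ob.png

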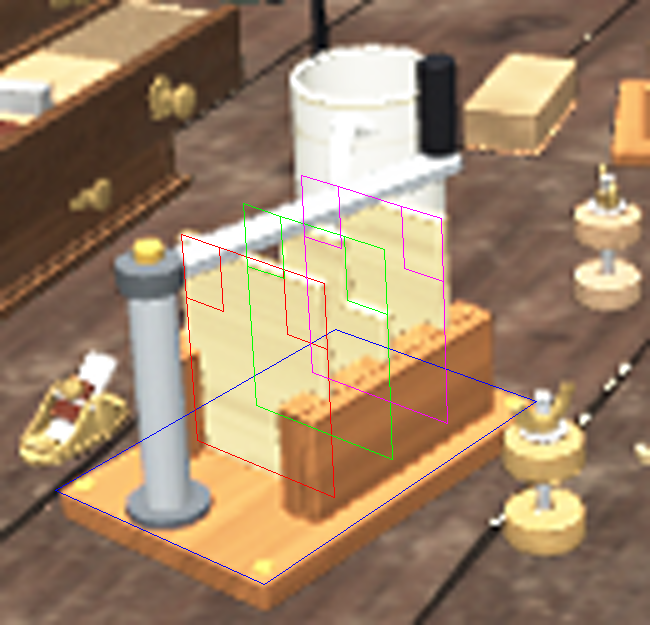

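Emit:
jog_arm:
  commands:
    - {"x": -3.7,"y": 2.6,"z": -1}
    - {"x": -3.7,"y": 2.6,"z": -1}
    - {"x": -3.7,"y": 2.6,"z": -1}
    - {"x": -3.7,"y": 2.6,"z": -1}
    - {"x": -3.7,"y": 2.6,"z": -1}
    - {"x": -3.7,"y": 2.6,"z": -1}
    - {"x": -3.7,"y": 2.6,"z": -1}
    - {"x": -3.7,"y": 2.6,"z": -1}
    - {"x": -3.7,"y": 2.6,"z": -1}
    - {"x": -3.7,"y": 2.6,"z": -1}
    - {"x": -3.7,"y": 2.6,"z": -1}
    - {}
  gripper: 4

```text
validation failed for argument at $.co...
```

Emit:
jog_arm:
  commands:
    - {"x": -3.7,"y": 2.6,"z": -1,"roll": 0}
    - {"x": -3.7,"y": 2.6,"z": -1,"roll": 0}
    - {"x": -3.7,"y": 2.6,"z": -1,"roll": 0}
    - {"x": -3.7,"y": 2.6,"z": -1,"roll": 0}
    - {"x": -3.7,"y": 2.6,"z": -1,"roll": 0}
    - {"x": -3.7,"y": 2.6,"z": -1,"roll": 0}
    - {"x": -3.7,"y": 2.6,"z": -1,"roll": 0}
    - {"x": -3.7,"y": 2.6,"z": -1,"roll": 0}
    - {"x": -3.7,"y": 2.6,"z": -1,"roll": 0}
    - {"x": -3.7,"y": 2.6,"z": -1,"roll": 0}
    - {"x": -3.7,"y": 2.6,"z": -1,"roll": 0}
    - {"x": 0,"y": 0,"z": 0,"roll": 0}
  gripper: 4

```text
clock: 2.7
tool_pos: [0.5073, -0.2471, 0.3378]
orientation: [-179.9, 0.1, -162.5]
force: [-0.0, -0.4, 0.4]
opening: 0.0401
```

```bash
python3 - <<'E'
from h import *
s=shot('wrist','w1.png');pickle.dump(s,open('w1.pkl','wb'));print(s['obs']['joint_pos'].round(1))
E
```

```text
[ -6.1   7.   -3.   -0.  -79.9 -66.4]
```

View pics/w1.png

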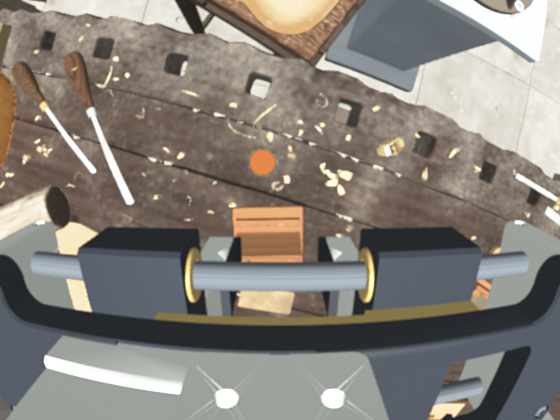

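Emit:
jog_arm:
  commands:
    - {"x": -3.5,"y": 0,"z": 0,"roll": 0}
    - {"x": -3.5,"y": 0,"z": 0,"roll": 0}
    - {"x": -3.5,"y": 0,"z": 0,"roll": 0}
    - {"x": -3,"y": 0,"z": 0,"roll": 0}
    - {"x": 0,"y": 0,"z": 0,"roll": 0}
    - {"x": 0,"y": 0,"z": 0,"roll": 0}

```text
clock: 3.35
tool_pos: [0.6329, -0.2108, 0.3354]
orientation: [180.0, -0.1, -162.7]
force: [-0.3, -0.9, 0.6]
opening: 0.0403
```

```bash
python3 - <<'E'
from h import *
s=shot('wrist','w2.png');pickle.dump(s,open('w2.pkl','wb'));print(s['obs']['joint_pos'].round(1))
crop(s,'w2c.png',200,120,130,110,6)
E
```

```text
[ -1.7  17.4  10.   -0.  -82.7 -71. ]
```

View pics/w2.png

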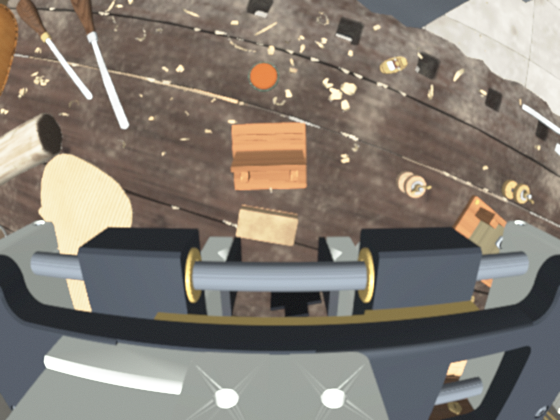

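View pics/w2c.png

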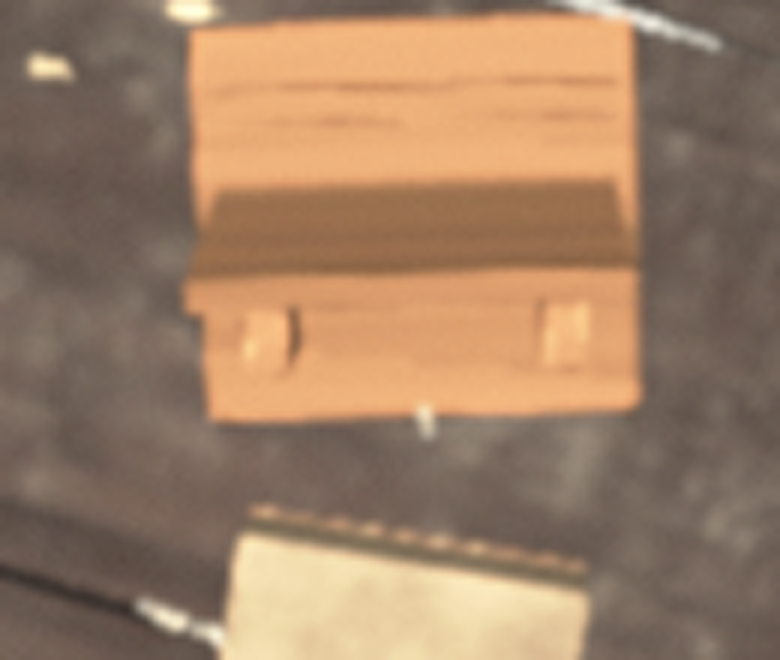

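```bash
python3 - <<'E'
from h import *
from scipy.optimize import least_squares
s=load('w2.pkl');C=lambda u,v:np.array([200+(u+.5)/6-.5,120+(v+.5)/6-.5])
# image left = ? print
pts=[((217,187),.012),((613,180),.012),((190,277),.071),((637,269),.071),((190,28),.012),((632,17),.012),((210,420),.012),((640,408),.012)]
q=[back(s,C(*u),z)[0] for u,z in pts]
for x in q: print(x.round(4))
t=.059*np.tan(np.radians(15))
M=[(0,-.05,.012),(0,.05,.012),(t,-.05,.071),(t,.05,.071)]
def w(p,P): c,sn=np.cos(p[2]),np.sin(p[2]);P=np.atleast_2d(P);return np.c_[p[0]+c*P[:,0]-sn*P[:,1],p[1]+sn*P[:,0]+c*P[:,1],P[:,2]]
f=lambda p:np.concatenate([proj(s,w(p,m))[0]-C(*u) for m,(u,z) in zip(M,pts)])
r=least_squares(f,[.63,-.23,.3]);print('rest',r.x,r.fun.round(2));pickle.dump(r.x,open('rest.pkl','wb'))
inv=lambda X:(lambda d:(np.cos(r.x[2])*d[0]+np.sin(r.x[2])*d[1],-np.sin(r.x[2])*d[0]+np.cos(r.x[2])*d[1]))(X[:2]-r.x[:2])
for x in q[4:]:print(np.round(inv(x),4))
for u in ((215,90),(610,80),(215,125)):print('lip',np.round(inv(back(s,C(*u),.026)[0]),4))
rest=r.x
for n in('scene0.pkl','side0.pkl'):
    k=load(n);im=k['image'][:,:,::-1].copy()
    q=[proj(k,w(rest,m))[0] for m in M]; print(np.round(q,1).tolist())
for n,z in(('tea_mug',.05),('spool_clamp_1',.03)):
    pass
a=load('scene0.pkl')
print(back(a,(263,218),.05),back(a,(296,258),.03),back(a,(236,320),.03))
E
```

```text
[ 0.6287 -0.2793  0.012 ]
[ 0.5983 -0.1862  0.012 ]
[ 0.6419 -0.2737  0.071 ]
[ 0.6114 -0.1808  0.071 ]
[ 0.5926 -0.2969  0.012 ]
[ 0.5584 -0.1941  0.012 ]
[ 0.6862 -0.2648  0.012 ]
[ 0.651  -0.1618  0.012 ]
rest [ 0.61246174 -0.23244112  0.31831561] [-0.3  -0.5   1.09 -0.68 -1.16  0.62  0.44  0.48]
[-0.039 -0.055]
[-0.0393  0.0534]
[ 0.0599 -0.0538]
[0.0587 0.055 ]
lip [-0.024  -0.0474]
lip [-0.0244  0.0469]
lip [-0.0155 -0.0477]
[[365.0, 206.1], [347.3, 228.8], [362.9, 187.6], [344.5, 210.1]]
[[328.3, 211.9], [327.6, 224.8], [323.4, 193.5], [322.3, 205.2]]
[[ 0.72791128 -0.01323385  0.05      ]] [[ 0.5908806  -0.00831131  0.03      ]] [[0.53639069 0.20426744 0.03      ]]
```

Emit:
jog_arm:
  commands:
    - {"x": -0.65,"y": 3.5,"z": 0,"roll": -0.14}
    - {"x": 0,"y": 0,"z": 0,"roll": -0.15}

```text
clock: 3.6
tool_pos: [0.6277, -0.1737, 0.3375]
orientation: [-180.0, 0.1, -145.8]
force: [-1.5, 0.8, 0.4]
opening: 0.0396
```

```bash
cat >> h.py <<'E'
def plan(tx,ty,tz,psi,n,start=None):
    """psi target deg, signed path from current (caller gives unwrapped dpsi via psi)"""
    if start is None:
        o=ctrl.get_obs();p=np.array(o['tool_pos']);y0=o['orientation'][2]
    else: p=np.array(start[:3]);y0=start[3]
    d=(np.array([tx,ty,tz])-p)/n; dr=-np.radians(psi-y0)/n; y=np.radians(y0); rows=[]
    cur=p.copy()
    for i in range(n):
        tgt=p+d*(i+1); e=tgt-cur
        x=e@[np.cos(y),np.sin(y),0];yy=e@[np.sin(y),-np.cos(y),0]
        row=[round(x*100,2),round(yy*100,2),round(-e[2]*100,2),round(dr,3)]
        cur=cur+np.array([np.cos(y)*row[0]+np.sin(y)*row[1],np.sin(y)*row[0]-np.cos(y)*row[1],-row[2]])/100
        y-=row[3]; rows.append(row)
    print(json.dumps([dict(zip(('x','y','z','roll'),r)) for r in rows]));print('end',cur.round(4),np.degrees(y).round(2))
E
python3 - <<'E'
from h import *
y=-145.8
plan(.6,.07,.335,68,25)
E
```

```text
[{"x": -0.46, "y": 0.87, "z": 0.01, "roll": -0.149}, {"x": -0.58, "y": 0.79, "z": 0.01, "roll": -0.149}, {"x": -0.69, "y": 0.7, "z": 0.01, "roll": -0.149}, {"x": -0.79, "y": 0.58, "z": 0.01, "roll": -0.149}, {"x": -0.86, "y": 0.46, "z": 0.01, "roll": -0.149}, {"x": -0.93, "y": 0.33, "z": 0.01, "roll": -0.149}, {"x": -0.96, "y": 0.19, "z": 0.01, "roll": -0.149}, {"x": -0.98, "y": 0.04, "z": 0.01, "roll": -0.149}, {"x": -0.98, "y": -0.1, "z": 0.01, "roll": -0.149}, {"x": -0.95, "y": -0.25, "z": 0.01, "roll": -0.149}, {"x": -0.9, "y": -0.38, "z": 0.01, "roll": -0.149}, {"x": -0.83, "y": -0.52, "z": 0.01, "roll": -0.149}, {"x": -0.75, "y": -0.63, "z": 0.01, "roll": -0.149}, {"x": -0.65, "y": -0.74, "z": 0.01, "roll": -0.149}, {"x": -0.53, "y": -0.82, "z": 0.01, "roll": -0.149}, {"x": -0.4, "y": -0.9, "z": 0.01, "roll": -0.149}, {"x": -0.27, "y": -0.94, "z": 0.01, "roll": -0.149}, {"x": -0.12, "y": -0.98, "z": 0.01, "roll": -0.149}, {"x": 0.03, "y": -0.98, "z": 0.01, "roll": -0.149}, {"x": 0.17, "y": -0.96, "z": 0.01, "roll": -0.149}, {"x": 0.31, "y": -0.93, "z": 0.01, "roll": -0.149}, {"x": 0.45, "y": -0.88, "z": 0.01, "roll": -0.149}, {"x": 0.57, "y": -0.8, "z": 0.01, "roll": -0.149}, {"x": 0.68, "y": -0.7, "z": 0.01, "roll": -0.149}, {"x": 0.78, "y": -0.6, "z": 0.01, "roll": -0.149}]
end [0.6   0.07  0.335] 67.66
```

Emit:
jog_arm:
  commands:
    - {"x": -1.9,"y": 3.6,"z": 0,"roll": 0}
    - {"x": -1.9,"y": 3.6,"z": 0,"roll": 0}
    - {"x": -1.9,"y": 3.6,"z": 0,"roll": 0}
    - {"x": -1.9,"y": 3.6,"z": 0,"roll": 0}
    - {"x": -1.9,"y": 3.6,"z": 0,"roll": 0}
    - {"x": -1.9,"y": 3.6,"z": 0,"roll": -0.13}
    - {"x": 0,"y": 0,"z": 0,"roll": -0.15}
    - {"x": 0,"y": 0,"z": 0,"roll": -0.15}
    - {"x": 0,"y": 0,"z": 0,"roll": -0.15}
    - {"x": 0,"y": 0,"z": 0,"roll": -0.15}
    - {"x": 0,"y": 0,"z": 0,"roll": -0.15}
    - {"x": 0,"y": 0,"z": 0,"roll": -0.15}

```text
clock: 4.8
tool_pos: [0.6023, 0.0666, 0.3374]
orientation: [-179.9, 0.0, -86.8]
force: [-1.0, 0.1, 0.1]
opening: 0.0398
```

Emit:
jog_arm:
  commands:
    - {"x": 0,"y": 0,"z": 0,"roll": -0.15}
    - {"x": 0,"y": 0,"z": 0,"roll": -0.15}
    - {"x": 0,"y": 0,"z": 0,"roll": -0.15}
    - {"x": 0,"y": 0,"z": 0,"roll": -0.15}
    - {"x": 0,"y": 0,"z": 0,"roll": -0.15}
    - {"x": 0,"y": 0,"z": 0,"roll": -0.15}
    - {"x": 0,"y": 0,"z": 0,"roll": -0.15}
    - {"x": 0,"y": 0,"z": 0,"roll": -0.15}
    - {"x": 0,"y": 0,"z": 0,"roll": -0.15}
    - {"x": 0,"y": 0,"z": 0,"roll": -0.15}
    - {"x": 0,"y": 0,"z": 0,"roll": -0.15}
    - {"x": 0,"y": 0,"z": 0,"roll": -0.15}

```text
clock: 6.0
tool_pos: [0.6023, 0.0666, 0.3374]
orientation: [-180.0, -0.1, 16.3]
force: [0.3, -0.6, -0.1]
opening: 0.0401
```

Emit:
jog_arm:
  commands:
    - {"x": 0,"y": 0,"z": 0,"roll": -0.15}
    - {"x": 0,"y": 0,"z": 0,"roll": -0.15}
    - {"x": 0,"y": 0,"z": 0,"roll": -0.15}
    - {"x": 0,"y": 0,"z": 0,"roll": -0.15}
    - {"x": 0,"y": 0,"z": 0,"roll": -0.15}
    - {"x": 0,"y": 0,"z": 0,"roll": -0.15}
    - {"x": 0,"y": 0,"z": 0,"roll": 0}
    - {"x": 0,"y": 0,"z": 0,"roll": 0}

```text
clock: 6.8
tool_pos: [0.6026, 0.0671, 0.3372]
orientation: [180.0, -0.0, 67.3]
force: [0.3, -0.1, -1.7]
opening: 0.0401
```

```bash
python3 - <<'E'
from h import *
s=shot('wrist','w3.png');pickle.dump(s,open('w3.pkl','wb'));print(s['obs']['joint_pos'].round(1))
E
```

```text
[ 24.8  11.2   2.1   0.  -80.8 132.5]
```

View pics/w3.png

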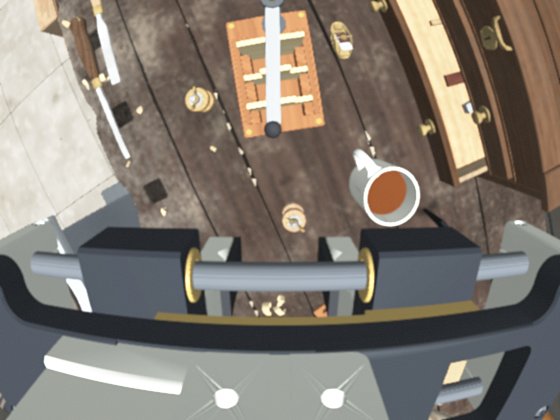

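```bash
python3 - <<'E'
from h import *
s=load('w3.pkl');crop(s,'w3c.png',215,0,125,145,5)
E
```

```text
(no output)
```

View pics/w3c.png

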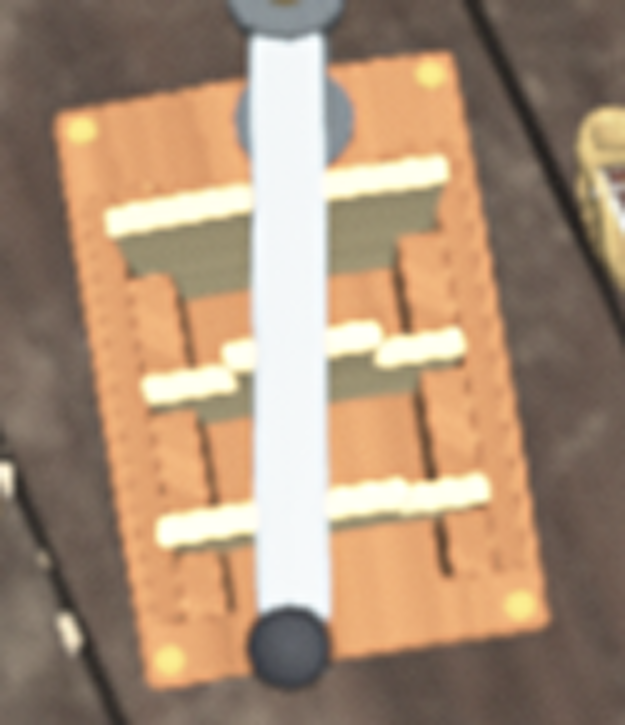

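```bash
python3 - <<'E'
from h import *
from scipy.optimize import least_squares
s=load('w3.pkl');C=lambda u,v:np.array([215+(u+.5)/5-.5,(v+.5)/5-.5])
T=[((224,357),(-.018,0,.115)),((382,333),(.018,0,.115)),((142,390),(-.04,0,.085)),((467,347),(.04,0,.085)),
((157,532),(-.04,-.038,.115)),((405,495),(.018,-.038,.115)),((491,491),(.04,-.038,.085)),((107,222),(-.04,.038,.115)),((448,170),(.04,.038,.115))]
Bs=[((55,115),(-.06,.09,.015)),((455,55),(.06,.09,.015)),((548,628),(.06,-.09,.015)),((148,688),(-.06,-.09,.015))]
def w(p,P): c,sn=np.cos(p[2]),np.sin(p[2]);P=np.atleast_2d(P);return np.c_[p[0]+c*P[:,0]-sn*P[:,1],p[1]+sn*P[:,0]+c*P[:,1],P[:,2]]
f=lambda p:np.concatenate([proj(s,w(p,P))[0]-C(*u) for u,P in T]+[proj(s,w(p,np.array(P)+[p[4],p[3],0]))[0]-C(*u) for u,P in Bs])
r=least_squares(f,[.65,.185,-.22,.01,0],loss='soft_l1',x_scale=.01);p=r.x;print(p,r.fun.round(1).reshape(-1,2).tolist())
pickle.dump(p[:3],open('rack.pkl','wb'))
k=back(s,C(288,645),.173)[0];pv=w(p,(.01,.085,.118))[0];d=k-pv
print('knob',k,'pv',pv,np.hypot(*d[:2]),'theta',-np.pi/2+p[2]-np.arctan2(d[1],d[0]),'ang',np.degrees(np.arctan2(d[1],d[0])))
o=ctrl.get_obs();print(o['tool_pos'],o['orientation'])
E
```

```text
[ 6.47962462e-01  1.87881914e-01 -2.42603168e-01  1.20756588e-02
  4.11724533e-05] [[0.3, 0.3], [-0.3, 0.4], [0.7, 0.2], [-0.6, -0.8], [0.0, 0.2], [0.2, -0.2], [-0.8, -0.2], [0.1, -0.1], [0.2, -0.1], [-0.1, -0.7], [0.1, -1.0], [0.3, 0.6], [-0.3, 0.8]]
knob [0.61931891 0.12537584 0.173     ] pv [0.6780892  0.26799046 0.118     ] 0.15424940473055831 theta 0.14828339449688355 ang -112.3961502963978
[0.60270101 0.06727136 0.33702048] [ 1.79972809e+02 -2.99329202e-02  6.73432407e+01]
```

Emit:
jog_arm:
  commands:
    - {"x": 3,"y": -0.35,"z": 2,"roll": 0}
    - {"x": 3,"y": -0.35,"z": 3,"roll": 0}
    - {"x": 0,"y": 0,"z": 3.5,"roll": 0}
    - {"x": 0,"y": 0,"z": 3.5,"roll": 0}
    - {"x": 0,"y": 0,"z": 3,"roll": 0}
    - {"x": 0,"y": 0,"z": 2.5,"roll": 0}
    - {"x": 0,"y": 0,"z": 2,"roll": 0}
    - {"x": 0,"y": 0,"z": 0,"roll": 0}
    - {"x": 0,"y": 0,"z": 0,"roll": 0}

```text
clock: 7.75
tool_pos: [0.6196, 0.1259, 0.1421]
orientation: [180.0, 0.0, 67.5]
force: [-0.7, -0.8, -0.2]
opening: 0.0398
```

Emit:
jog_arm:
  commands:
    - {"x": 0,"y": 0,"z": 0,"roll": 0}
    - {"x": 0,"y": 0,"z": 0,"roll": 0}
    - {"x": 0,"y": 0,"z": 0,"roll": 0}
  gripper: 2.6

```text
clock: 8.05
tool_pos: [0.6198, 0.1262, 0.1427]
orientation: [179.9, -0.1, 67.6]
force: [-1.0, -0.1, -0.0]
opening: 0.0271
```

```bash
python3 - <<'E'
from h import *
o=ctrl.get_obs();print(o['tool_pos'],o['orientation'],o['joint_pos'].round(1))
s=shot('side','s1.png');crop(s,'s1c.png',185,150,170,160,4)
E
```

```text
[0.61981744 0.12623303 0.14266232] [ 1.79936469e+02 -7.37823343e-02  6.76027757e+01] [ 29.2  20.1 -11.4   0.  -58.3 128.4]
```

View pics/s1c.png

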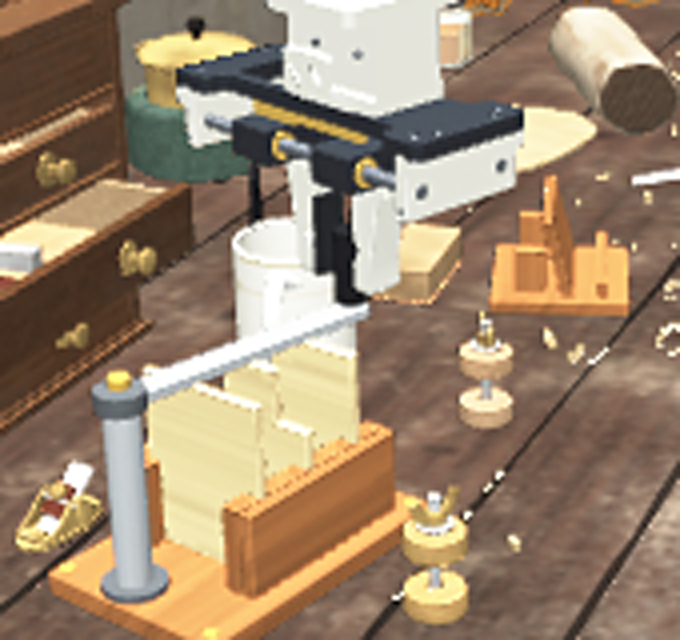

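Emit:
jog_arm:
  commands:
    - {"x": 0.08,"y": -1.55,"z": 0,"roll": 0.1}
    - {"x": 0.08,"y": -1.55,"z": 0,"roll": 0.1}
    - {"x": 0.08,"y": -1.55,"z": 0,"roll": 0.1}
    - {"x": 0.08,"y": -1.55,"z": 0,"roll": 0.1}
    - {"x": 0.08,"y": -1.55,"z": 0,"roll": 0.1}
    - {"x": 0.08,"y": -1.55,"z": 0,"roll": 0.1}
    - {"x": 0.08,"y": -1.55,"z": 0,"roll": 0.1}
    - {"x": 0.08,"y": -1.55,"z": 0,"roll": 0.1}
    - {"x": 0.08,"y": -1.55,"z": 0,"roll": 0.1}
    - {"x": 0.08,"y": -1.55,"z": 0,"roll": 0.1}
    - {"x": 0.08,"y": -1.55,"z": 0,"roll": 0.1}
    - {"x": 0.08,"y": -1.55,"z": 0,"roll": 0.1}

```text
clock: 9.3
tool_pos: [0.5233, 0.2731, 0.1421]
orientation: [180.0, -0.0, -1.4]
force: [0.7, -1.6, 0.9]
opening: 0.0261
```

Emit:
jog_arm:
  commands:
    - {"x": 0.08,"y": -1.55,"z": 0,"roll": 0.1}
    - {"x": 0.08,"y": -1.55,"z": 0,"roll": 0.1}
    - {"x": 0,"y": -0.4,"z": 0,"roll": 0.02}
    - {"x": 0,"y": -0.2,"z": 0,"roll": 0}
    - {"x": 0,"y": 0,"z": 0,"roll": 0}

```text
clock: 9.8
tool_pos: [0.5283, 0.3087, 0.1416]
orientation: [180.0, 0.0, -13.6]
force: [-2.1, -2.6, 2.0]
opening: 0.0263
```

Emit:
jog_arm:
  commands:
    - {"x": 0,"y": -0.2,"z": 0,"roll": 0}
    - {"x": 0,"y": -0.2,"z": 0,"roll": 0}
    - {"x": 0,"y": 0,"z": 0,"roll": 0}

```text
clock: 10.1
tool_pos: [0.5283, 0.3091, 0.1414]
orientation: [179.6, 0.1, -13.7]
force: [-2.6, -12.8, 6.4]
opening: 0.0264
```

Emit:
jog_arm:
  commands:
    - {"x": 0,"y": 0.4,"z": 0,"roll": 0}
    - {"x": 0,"y": 0.3,"z": 0,"roll": 0}
    - {"x": 0,"y": 0,"z": -3,"roll": 0}
    - {"x": 0,"y": 0,"z": -4,"roll": 0}
    - {"x": 0,"y": 0,"z": -4,"roll": 0}
    - {"x": 0,"y": 0,"z": 0,"roll": 0}
  gripper: 2.6

```text
clock: 10.7
tool_pos: [0.5306, 0.3086, 0.2584]
orientation: [-179.5, -0.4, -13.7]
force: [-0.0, -0.2, 0.1]
opening: 0.0262
```

```bash
python3 - <<'E'
from h import *
o=ctrl.get_obs();print(o['tool_pos'],o['orientation'])
s=shot('side','s2.png');crop(s,'s2c.png',185,170,170,150,4)
y=o['orientation'][2]
rk=load('rack.pkl');psi=np.radians(y);d=rk[:2]-o['tool_pos'][:2]
print('tool d',d@[np.cos(psi),np.sin(psi)],d@[np.sin(psi),-np.cos(psi)],'rollneeded',-(np.degrees(rk[2])-y)*np.pi/180)
E
```

```text
[0.53059016 0.30861203 0.25835169] [-179.46797889   -0.39991042  -13.65355172]
tool d 0.14255385072122445 0.0896125972103203 rollneeded 0.004303735870857629
```

View pics/s2c.png

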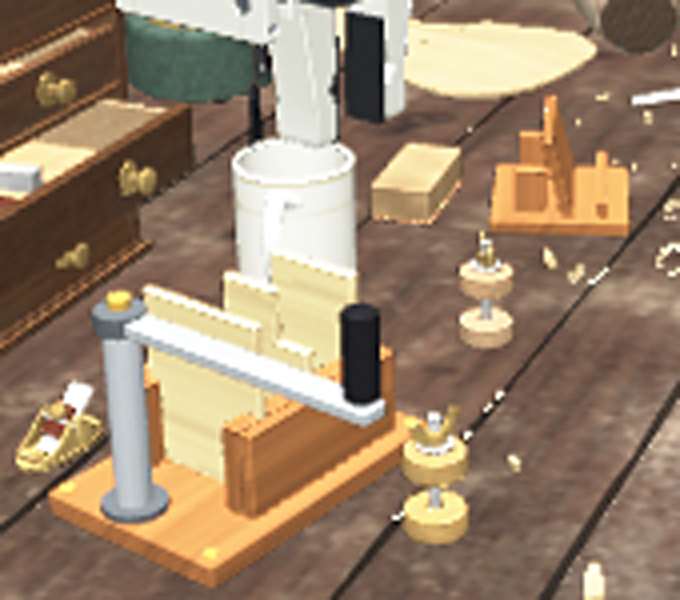

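Emit:
jog_arm:
  commands:
    - {"x": 3.5,"y": 2.2,"z": 0,"roll": 0.004}
    - {"x": 3.5,"y": 2.2,"z": 0,"roll": 0}
    - {"x": 3.5,"y": 2.2,"z": 0,"roll": 0}
    - {"x": 3.5,"y": 2.3,"z": 0,"roll": 0}
    - {"x": 0.25,"y": 0.06,"z": 3,"roll": 0}
    - {"x": 0,"y": 0,"z": 4,"roll": 0}
    - {"x": 0,"y": 0,"z": 3.5,"roll": 0}
    - {"x": 0,"y": 0,"z": 1.8,"roll": 0}
    - {"x": 0,"y": 0,"z": 0,"roll": 0}
    - {"x": 0,"y": 0,"z": 0,"roll": 0}
  gripper: 2.0

```text
clock: 11.75
tool_pos: [0.6449, 0.1854, 0.1285]
orientation: [180.0, 0.0, -13.9]
force: [-0.0, -0.2, 0.6]
opening: 0.0199
```

```bash
python3 - <<'E'
from h import *
o=ctrl.get_obs();print(o['tool_pos'],o['orientation'])
s=shot('wrist','w4.png');pickle.dump(s,open('w4.pkl','wb'));crop(s,'w4c.png',180,100,200,150,4)
y=o['orientation'][2]
rk=load('rack.pkl');psi=np.radians(y);d=rk[:2]-o['tool_pos'][:2]
print('tool d',d@[np.cos(psi),np.sin(psi)],d@[np.sin(psi),-np.cos(psi)],'rollneeded',-(np.degrees(rk[2])-y)*np.pi/180)
s=shot('side','s3.png');crop(s,'s3c.png',185,170,170,150,4)
E
```

```text
[0.64485449 0.18537906 0.12845301] [ 1.79977578e+02  5.57379963e-03 -1.39409910e+01]
tool d 0.0024134331921206037 -0.003177916552852805 rollneeded -0.0007130254849817874
```

View pics/w4c.png

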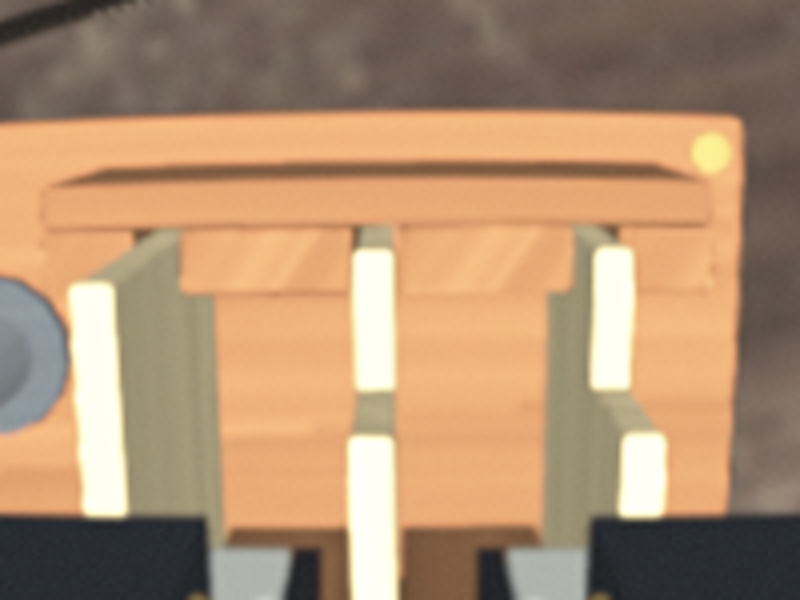

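View pics/s3c.png

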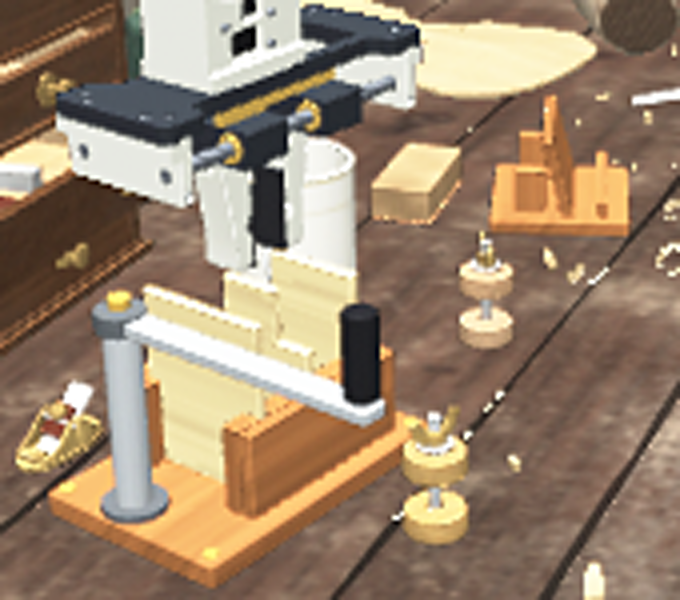

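Emit:
jog_arm:
  commands:
    - {"x": 0.24,"y": -0.32,"z": 0,"roll": 0}
    - {"x": 0,"y": 0,"z": 0,"roll": 0}
    - {"x": 0,"y": 0,"z": 1,"roll": 0}
    - {"x": 0,"y": 0,"z": 0.5,"roll": 0}
    - {"x": 0,"y": 0,"z": 0,"roll": 0}

```text
clock: 12.35
tool_pos: [0.6469, 0.1874, 0.1121]
orientation: [179.9, 0.1, -14.0]
force: [-0.9, 1.8, 0.1]
opening: 0.0197
```

Emit:
jog_arm:
  commands:
    - {"x": 0.1,"y": -0.05,"z": 1,"roll": 0}
    - {"x": 0,"y": 0,"z": 1,"roll": 0}
    - {"x": 0,"y": 0,"z": 0,"roll": 0}

```text
clock: 12.65
tool_pos: [0.6477, 0.1875, 0.0912]
orientation: [179.9, 0.2, -14.0]
force: [0.9, 0.6, 0.7]
opening: 0.02
```

```bash
python3 - <<'E'
from h import *
o=ctrl.get_obs();print(o['tool_pos'],o['orientation'],o['force'])
s=shot('wrist','w5.png');crop(s,'w5c.png',180,100,200,150,4)
E
```

```text
[0.64769025 0.18753336 0.09124085] [ 1.79883133e+02  1.51292413e-01 -1.39934702e+01] [0.93882361 0.5812235  0.65805702]
```

View pics/w5c.png

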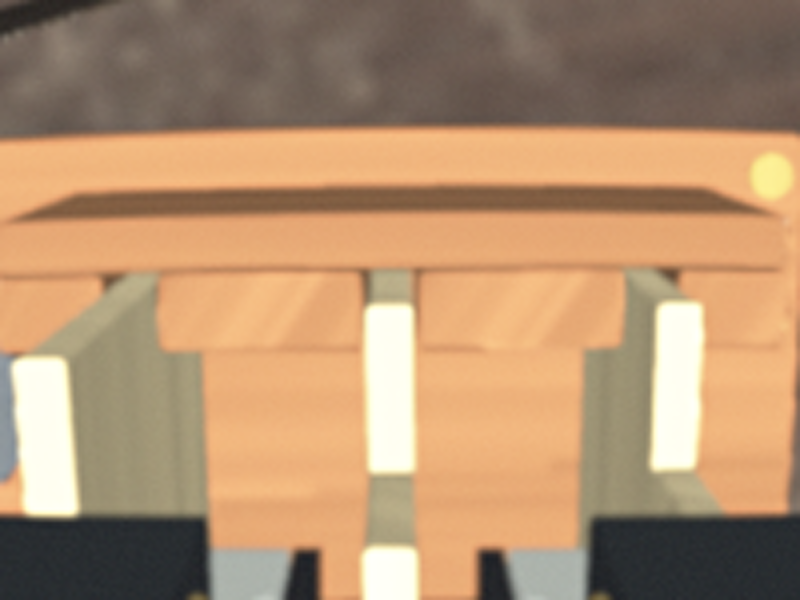

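Emit:
jog_arm:
  commands:
    - {"x": 0,"y": -0.05,"z": 0,"roll": 0}
    - {"x": 0,"y": 0,"z": 0,"roll": 0}
    - {"x": 0,"y": 0,"z": 0,"roll": 0}
    - {"x": 0,"y": 0,"z": 0,"roll": 0}
    - {"x": 0,"y": 0,"z": 0,"roll": 0}
  gripper: 0

```text
clock: 13.2
tool_pos: [0.6492, 0.1887, 0.0939]
orientation: [-180.0, -0.0, -14.0]
force: [-0.5, 1.7, 2.3]
opening: 0.006
```

Emit:
jog_arm:
  commands:
    - {"x": 0,"y": 0,"z": -0.5,"roll": 0}
    - {"x": 0,"y": 0,"z": -1,"roll": 0}
    - {"x": 0,"y": 0,"z": -1,"roll": 0}
    - {"x": 0,"y": 0,"z": -1,"roll": 0}

```text
clock: 13.6
tool_pos: [0.6492, 0.1887, 0.1299]
orientation: [-180.0, -0.0, -14.0]
force: [-0.1, 0.4, -1.0]
opening: 0.0056
```

Emit:
jog_arm:
  commands:
    - {"x": 0,"y": 0,"z": -1.5,"roll": 0}
    - {"x": 0,"y": 0,"z": -1.5,"roll": 0}
    - {"x": 0,"y": 0,"z": -2,"roll": 0}
    - {"x": 0,"y": 0,"z": -2,"roll": 0}
    - {"x": 0,"y": 0,"z": -2,"roll": 0}
    - {"x": 0,"y": 0,"z": 0,"roll": 0}

```text
clock: 14.2
tool_pos: [0.6507, 0.1891, 0.2234]
orientation: [-179.8, -0.3, -13.9]
force: [-0.5, 0.4, -0.6]
opening: 0.0057
```

```bash
python3 - <<'E'
from h import *
o=ctrl.get_obs();print(o['tool_pos'],o['orientation'],o['force'])
s=shot('side','s4.png');pickle.dump(s,open('s4.pkl','wb'));crop(s,'s4c.png',185,150,170,150,4)
rs=load('rest.pkl');print(rs)
c,sn=np.cos(rs[2]),np.sin(rs[2])
E
```

```text
[0.65066662 0.18914123 0.22336897] [-179.78129589   -0.29712743  -13.94446963] [-0.54154479  0.38857215 -0.57416994]
[ 0.61246174 -0.23244112  0.31831561]
```

View pics/s4c.png

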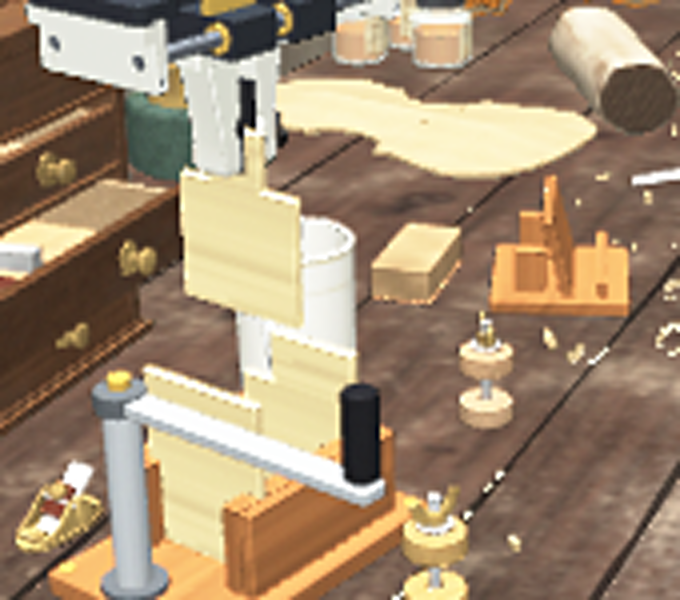

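Emit:
jog_arm:
  commands:
    - {"x": 0.3,"y": 1.9,"z": 0,"roll": 0}
    - {"x": 0.5,"y": 3.6,"z": 0,"roll": 0}
    - {"x": 0.5,"y": 3.8,"z": 0,"roll": 0}
    - {"x": 0.5,"y": 3.8,"z": 0,"roll": 0}
    - {"x": 0.5,"y": 3.8,"z": 0,"roll": 0}
    - {"x": 0.5,"y": 3.8,"z": 0,"roll": 0}
    - {"x": 0.5,"y": 3.8,"z": 0,"roll": 0}
    - {"x": 0.5,"y": 3.8,"z": 0,"roll": 0}
    - {"x": 0.5,"y": 3.8,"z": 0,"roll": 0}
    - {"x": 0.5,"y": 3.8,"z": 0,"roll": 0}
    - {"x": 0.5,"y": 3.6,"z": 0,"roll": 0}
    - {"x": 0.5,"y": 2.5,"z": 0,"roll": 0}

```text
clock: 15.45
tool_pos: [0.6023, -0.2356, 0.2179]
orientation: [180.0, 0.1, -14.1]
force: [0.8, 0.1, -1.4]
opening: 0.0057
```

Emit:
jog_arm:
  commands:
    - {"x": 0,"y": 0,"z": 0,"roll": 0.14}
    - {"x": 0,"y": 0,"z": 0,"roll": 0.14}
    - {"x": 0,"y": 0,"z": 0,"roll": 0.14}
    - {"x": 0,"y": 0,"z": 0,"roll": 0.14}
    - {"x": 0,"y": 0,"z": 0,"roll": 0.15}
    - {"x": 0,"y": 0,"z": 0,"roll": 0.15}
    - {"x": 0,"y": 0,"z": 0,"roll": 0.15}
    - {"x": 0,"y": 0,"z": 0,"roll": 0}
    - {"x": 0,"y": 0,"z": 0,"roll": 0}

```text
clock: 16.35
tool_pos: [0.6033, -0.2333, 0.2181]
orientation: [180.0, 0.0, -71.6]
force: [0.1, 0.0, 0.0]
opening: 0.0053
```

```bash
cat >> h.py <<'E'
def rel(tx,ty,psi_t):
    o=ctrl.get_obs();y=o['orientation'][2];psi=np.radians(y);d=np.array([tx,ty])-o['tool_pos'][:2]
    print('pose',o['tool_pos'].round(4),o['orientation'].round(2),'F',o['force'].round(1));print('tool dx,dy cm',100*d@[np.cos(psi),np.sin(psi)],100*d@[np.sin(psi),-np.cos(psi)],'roll',-np.radians((psi_t-y+180)%360-180))
E
python3 - <<'E'
from h import *
rel(.6059,-.2346,-71.76)
s=shot('wrist','w6.png');pickle.dump(s,open('w6.pkl','wb'))
E
```

```text
pose [ 0.6033 -0.2333  0.2181] [ 1.7995e+02  3.0000e-02 -7.1600e+01] F [0.1 0.  0. ]
tool dx,dy cm 0.20990019712548294 -0.20449673540131552 roll 0.00282195513193291
```

View pics/w6.png

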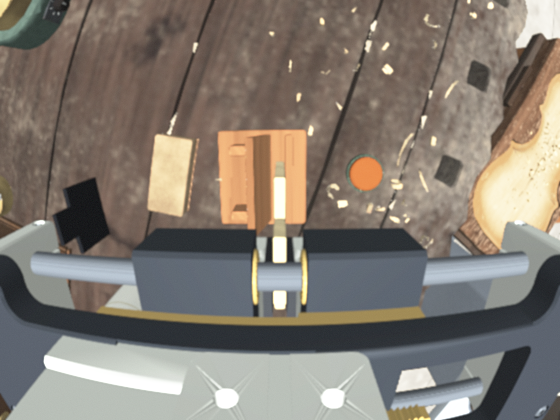

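```bash
python3 - <<'E'
from h import *
s=load('w6.pkl');rs=load('rest.pkl');c,sn=np.cos(rs[2]),np.sin(rs[2])
W=lambda P:np.c_[rs[0]+c*P[:,0]-sn*P[:,1],rs[1]+sn*P[:,0]+c*P[:,1],P[:,2]]
x0,y0,ww,hh,k=200,110,130,130,6
im=cv2.resize(s['image'][y0:y0+hh,x0:x0+ww,::-1],None,fx=k,fy=k,interpolation=cv2.INTER_CUBIC)
def ln(P,col):
    q=((proj(s,W(np.array(P,float)))-[x0,y0]+.5)*k-.5).round().astype(int);cv2.polylines(im,[q.reshape(-1,1,2)],False,col,1)
ln([(0,-.05,.012),(0,.05,.012)],(0,0,255))
ln([(-.016,-.05,.026),(-.016,.05,.026)],(0,255,0))
ln([(.0158,-.05,.071),(.0158,.05,.071)],(255,0,0))
cv2.imwrite('pics/w6o.png',im)
E
```

```text
(no output)
```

View pics/w6o.png

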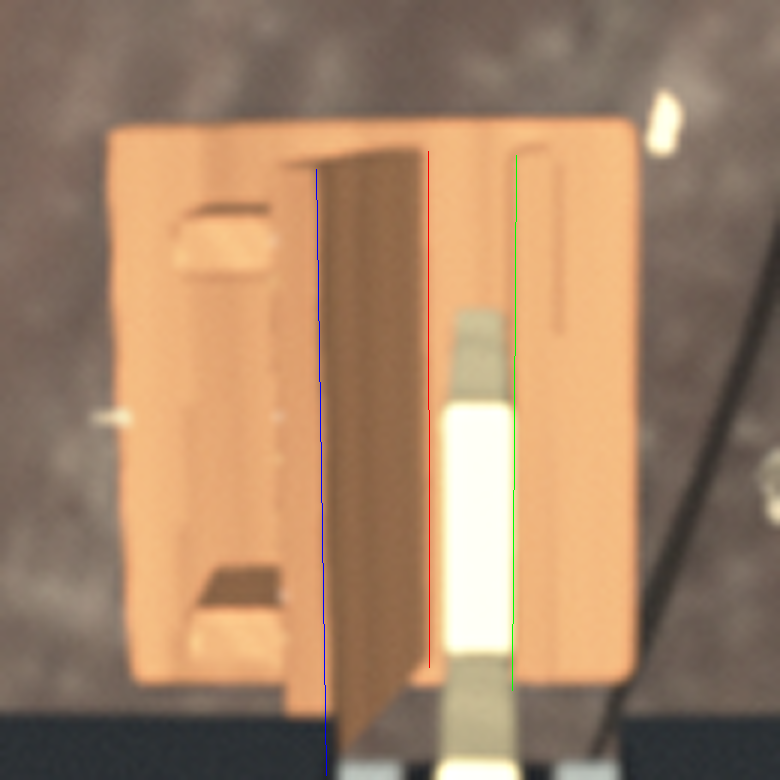

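Emit:
jog_arm:
  commands:
    - {"x": 0.2,"y": -0.35,"z": 0,"roll": 0.003}
    - {"x": 0,"y": 0,"z": 2.5,"roll": 0}
    - {"x": 0,"y": 0,"z": 3,"roll": 0}
    - {"x": 0,"y": 0,"z": 2,"roll": 0}
    - {"x": 0,"y": 0,"z": 0,"roll": 0}
    - {"x": 0,"y": 0,"z": 0,"roll": 0}

```text
clock: 17.0
tool_pos: [0.6082, -0.2341, 0.1439]
orientation: [180.0, -0.0, -71.9]
force: [0.9, 0.8, 0.2]
opening: 0.0058
```

```bash
python3 - <<'E'
from h import *
rel(.6125-.0055*.95,-.2324-.0055*.313,-71.76)
s=shot('wrist','w7.png');crop(s,'w7c.png',200,110,130,130,6)
s=shot('side','s7.png');crop(s,'s7c.png',270,140,120,110,6)
E
```

```text
pose [ 0.6082 -0.2341  0.1439] [ 1.7998e+02 -2.0000e-02 -7.1940e+01] F [0.9 0.8 0.2]
tool dx,dy cm -0.022182671235402622 0.09108014319966906 roll -0.00310806007603477
```

View pics/w7c.png

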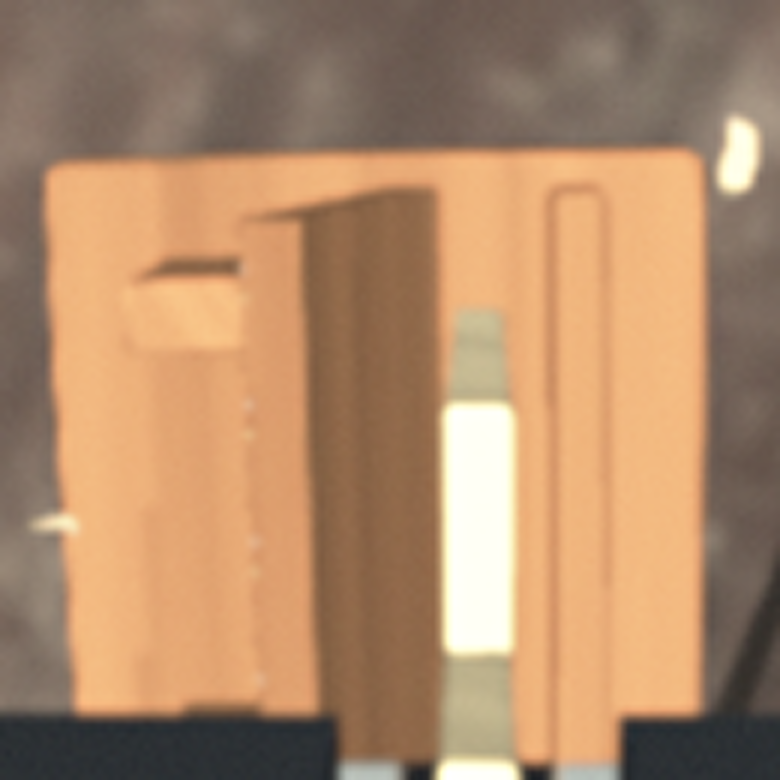

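View pics/s7c.png

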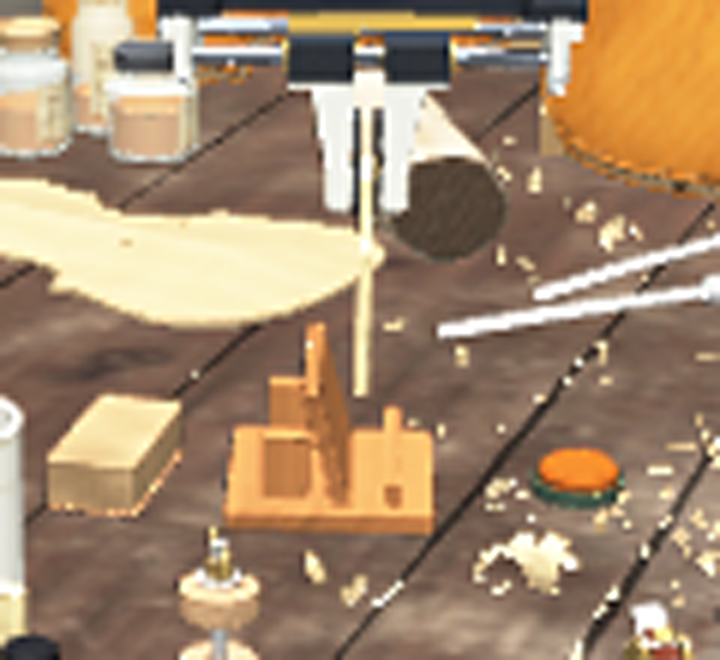

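Emit:
jog_arm:
  commands:
    - {"x": 0,"y": 0.05,"z": 1.5,"roll": 0}
    - {"x": 0,"y": 0,"z": 1.5,"roll": 0}
    - {"x": 0,"y": 0,"z": 1,"roll": 0}
    - {"x": 0,"y": 0,"z": 0.5,"roll": 0}
    - {"x": 0,"y": 0,"z": 0,"roll": 0}
    - {"x": 0,"y": 0,"z": 0,"roll": 0}

```text
clock: 17.7
tool_pos: [0.6078, -0.2341, 0.0993]
orientation: [-180.0, -0.0, -72.0]
force: [-0.4, 0.1, -0.6]
opening: 0.0061
```

```bash
python3 - <<'E'
from h import *
rel(.6125-.0055*.95,-.2324-.0055*.313,-71.76)
s=shot('wrist','w8.png');crop(s,'w8c.png',200,110,130,130,6)
s=shot('side','s8.png');crop(s,'s8c.png',270,140,120,110,6)
E
```

```text
pose [ 0.6078 -0.2341  0.0993] [-1.7996e+02 -3.0000e-02 -7.1990e+01] F [-0.4  0.1 -0.6]
tool dx,dy cm -0.013419898251583207 0.05535465575776099 roll -0.004077409134683978
```

View pics/w8c.png

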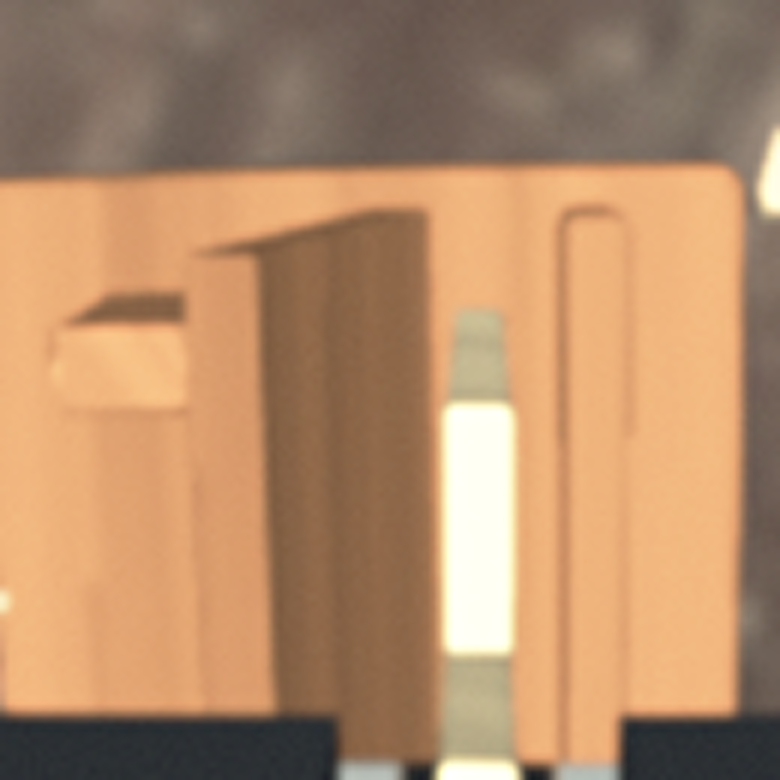

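View pics/s8c.png

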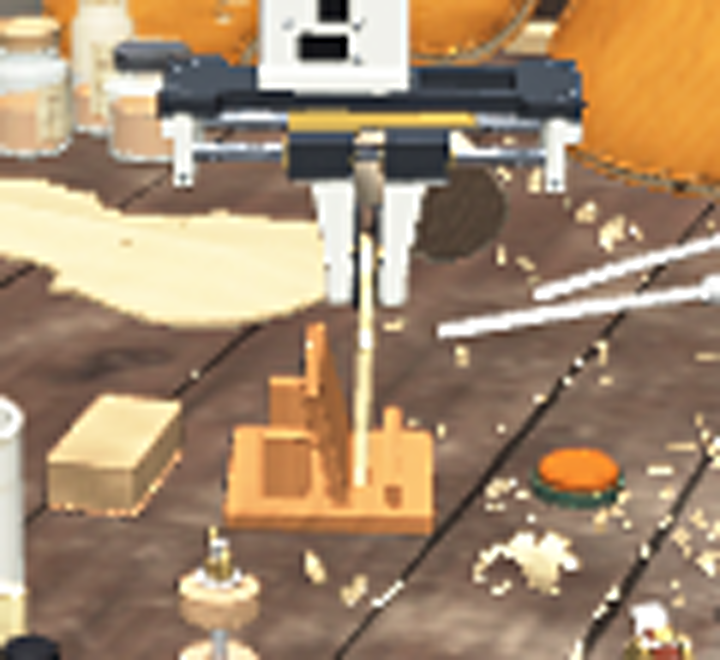

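Emit:
jog_arm:
  commands:
    - {"x": 0,"y": 0,"z": 0.4,"roll": 0}
    - {"x": 0,"y": 0,"z": 0.2,"roll": 0}
    - {"x": 0,"y": 0,"z": 0,"roll": 0}

```text
clock: 18.1
tool_pos: [0.6071, -0.2339, 0.0921]
orientation: [180.0, 0.0, -72.0]
force: [-0.3, 0.2, -0.1]
opening: 0.0057
```

Emit:
jog_arm:
  commands:
    - {"x": 0,"y": 0,"z": 0.15,"roll": 0}
    - {"x": 0,"y": 0,"z": 0,"roll": 0}

```text
clock: 18.3
tool_pos: [0.6074, -0.234, 0.091]
orientation: [-180.0, -0.0, -72.0]
force: [-0.8, 0.2, 0.3]
opening: 0.0056
```

Emit:
jog_arm:
  commands:
    - {"x": 0,"y": 0,"z": 0.15,"roll": 0}
    - {"x": 0,"y": 0,"z": 0,"roll": 0}

```text
clock: 18.5
tool_pos: [0.6079, -0.234, 0.0909]
orientation: [-179.9, -0.1, -72.0]
force: [-1.9, 1.4, 7.7]
opening: 0.0055
```

Emit:
jog_arm:
  commands:
    - {"x": 0,"y": 0,"z": 0.15,"roll": 0}
    - {"x": 0,"y": 0,"z": 0,"roll": 0}

```text
clock: 18.7
tool_pos: [0.6083, -0.234, 0.0909]
orientation: [-179.9, -0.1, -71.9]
force: [-4.9, 3.2, 15.2]
opening: 0.0056
```

Emit:
jog_arm:
  commands:
    - {"x": 0,"y": 0,"z": -0.25,"roll": 0}
    - {"x": 0,"y": 0,"z": 0,"roll": 0}

```text
clock: 18.9
tool_pos: [0.6076, -0.2339, 0.091]
orientation: [-180.0, -0.0, -72.0]
force: [0.2, 0.1, -0.9]
opening: 0.0054
```

Emit:
jog_arm:
  commands:
    - {"x": 0,"y": 0,"z": 0,"roll": 0}
    - {"x": 0,"y": 0,"z": 0,"roll": 0}
  gripper: 1.6

```text
clock: 19.1
tool_pos: [0.6072, -0.234, 0.0902]
orientation: [180.0, 0.0, -72.0]
force: [0.8, 0.5, 0.2]
opening: 0.0141
```

Emit:
jog_arm:
  commands:
    - {"x": 0,"y": -0.4,"z": 0,"roll": 0}
    - {"x": 0,"y": -0.4,"z": 0,"roll": 0}
    - {"x": 0,"y": -0.3,"z": 0,"roll": 0}
    - {"x": 0,"y": -0.3,"z": 0,"roll": 0}
    - {"x": 0,"y": 0,"z": 0,"roll": 0}

```text
clock: 19.6
tool_pos: [0.6211, -0.2295, 0.0904]
orientation: [-180.0, -0.0, -72.0]
force: [-0.3, 0.4, 0.7]
opening: 0.0159
```

```bash
python3 - <<'E'
from h import *
rel(.6125,-.2324,-71.76)
s=shot('wrist','w9.png');crop(s,'w9c.png',200,110,130,130,6)
s=shot('side','s9.png');crop(s,'s9c.png',270,140,120,110,6)
E
```

```text
pose [ 0.6211 -0.2295  0.0904] [-180.     -0.    -71.99] F [-0.3  0.4  0.7]
tool dx,dy cm 0.012682883971035416 0.910897402420474 roll -0.004059211609885416
```

View pics/w9c.png

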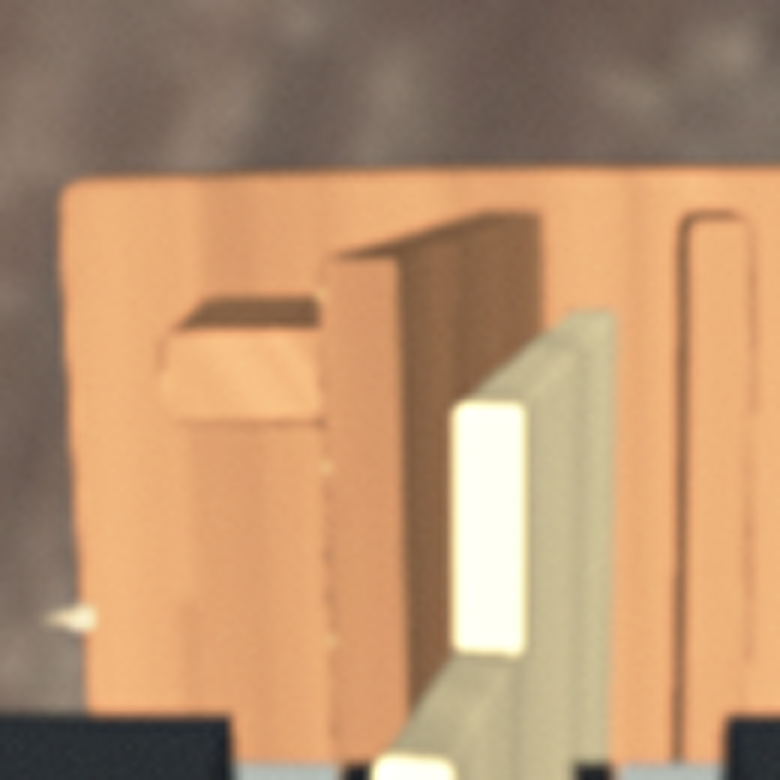

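View pics/s9c.png

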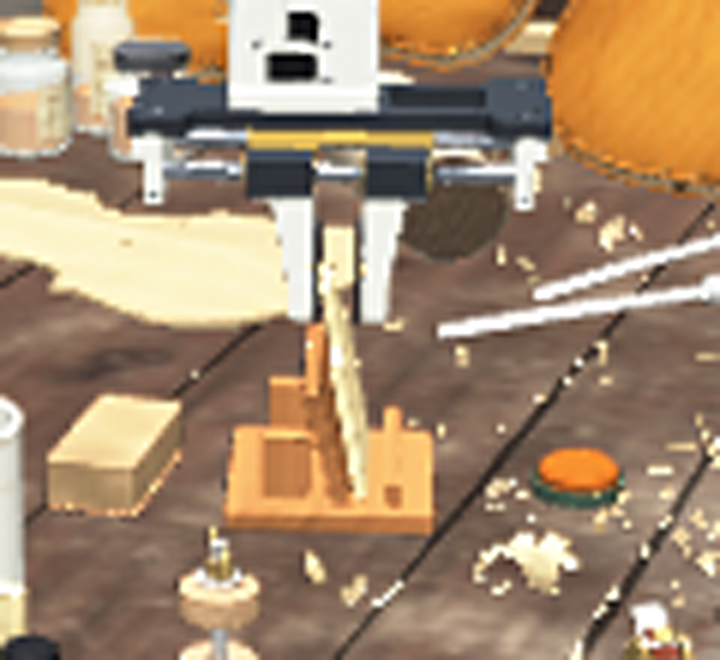

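Working as intended: the plate tilts against the leading finger. Continue until it meets the board.

Emit:
jog_arm:
  commands:
    - {"x": 0,"y": -0.3,"z": 0,"roll": 0}
    - {"x": 0,"y": -0.3,"z": 0,"roll": 0}
    - {"x": 0,"y": -0.3,"z": 0,"roll": 0}
    - {"x": 0,"y": 0,"z": 0,"roll": 0}

```text
clock: 20.1
tool_pos: [0.6297, -0.2267, 0.0905]
orientation: [-180.0, -0.0, -72.0]
force: [0.3, -1.3, 0.4]
opening: 0.0162
```

```bash
python3 - <<'E'
from h import *
rel(.6125,-.2324,-71.76)
s=shot('wrist','w10.png');crop(s,'w10c.png',200,110,130,130,6)
s=shot('side','s10.png');crop(s,'s10c.png',270,140,120,110,6)
E
```

```text
pose [ 0.6297 -0.2267  0.0905] [-1.7999e+02 -1.0000e-02 -7.2000e+01] F [ 0.3 -1.3  0.4]
tool dx,dy cm 0.007001068445465522 1.807019252441332 roll -0.004184564126477631
```

View pics/w10c.png

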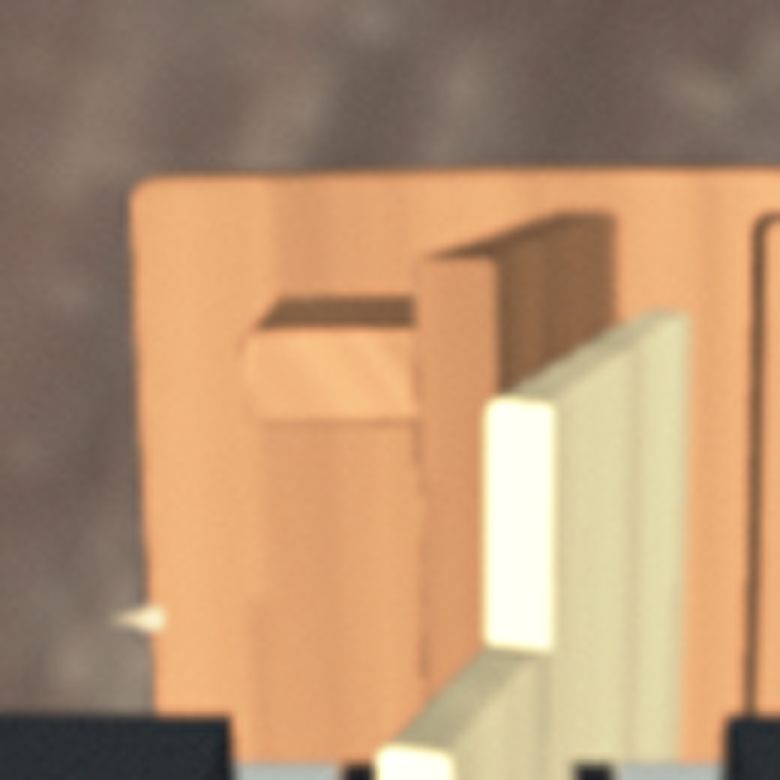

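View pics/s10c.png

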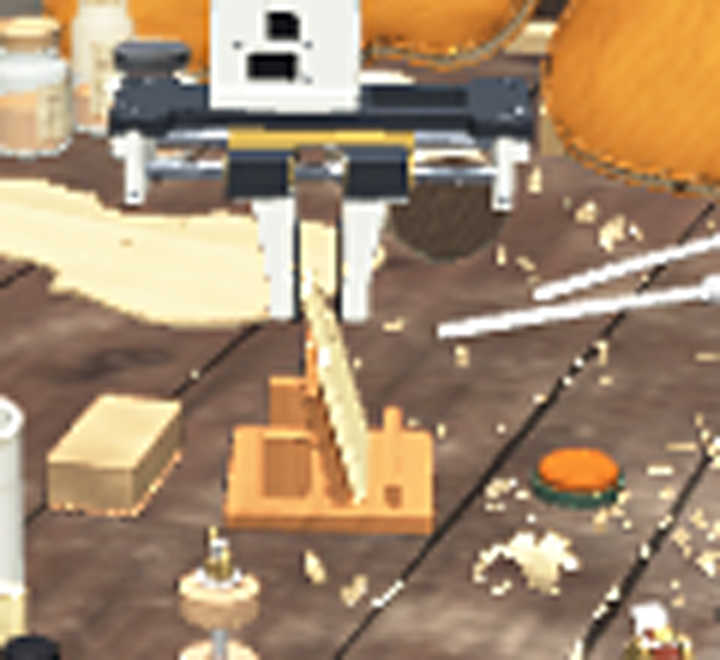

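Emit:
jog_arm:
  commands:
    - {"x": 0,"y": 0,"z": 0,"roll": 0}
    - {"x": 0,"y": 0,"z": 0,"roll": 0}
    - {"x": 0,"y": 0,"z": 0,"roll": 0}
    - {"x": 0,"y": 0,"z": -2,"roll": 0}
    - {"x": 0,"y": 0,"z": -3,"roll": 0}
    - {"x": 0,"y": 0,"z": -4,"roll": 0}
    - {"x": 0,"y": 0,"z": -4,"roll": 0}
    - {"x": 0,"y": 0,"z": 0,"roll": 0}
  gripper: 4

```text
clock: 21.0
tool_pos: [0.6322, -0.2279, 0.2277]
orientation: [-179.5, -0.3, -72.0]
force: [0.6, -1.1, 0.4]
opening: 0.0399
```

```bash
python3 - <<'E'
from h import *
rel(.6125,-.2324,-71.76)
s=shot('wrist','w11.png');pickle.dump(s,open('w11.pkl','wb'));crop(s,'w11c.png',200,110,130,130,6)
s=shot('side','s11.png');crop(s,'s11c.png',270,140,120,110,6)
E
```

```text
pose [ 0.6322 -0.2279  0.2277] [-179.49   -0.33  -71.97] F [ 0.6 -1.1  0.4]
tool dx,dy cm -0.17749573864292353 2.0092518984001235 roll -0.003655389500242296
```

View pics/w11c.png

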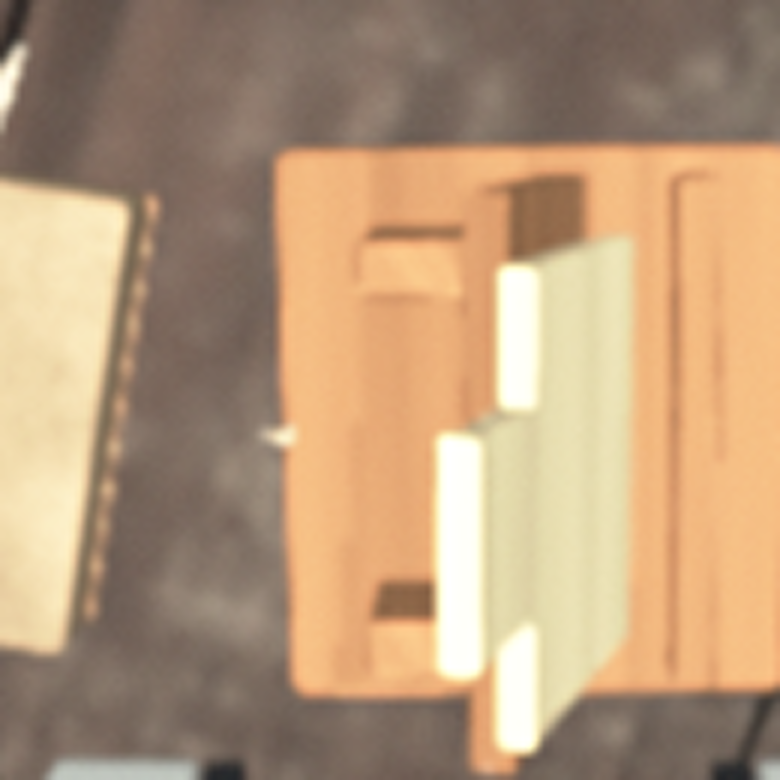

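View pics/s11c.png

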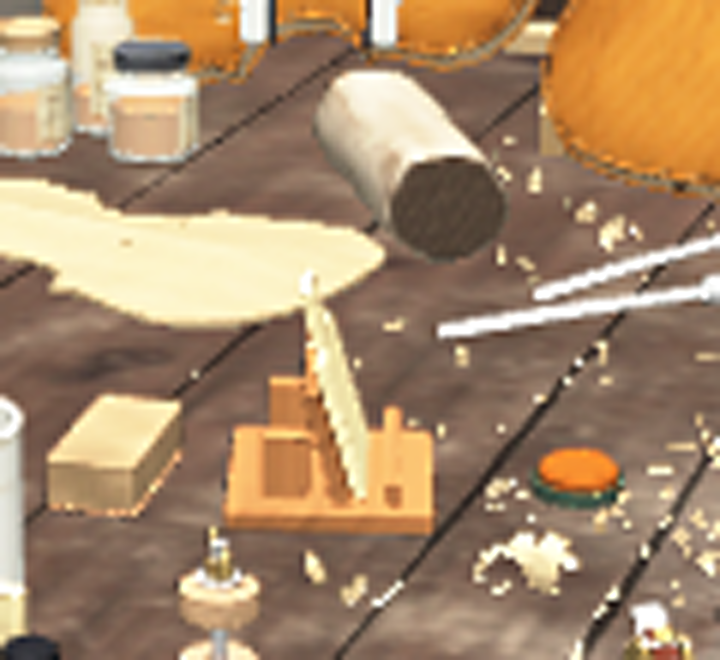

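```bash
python3 - <<'E'
from h import *
s=load('w11.pkl');rs=load('rest.pkl');C=lambda u,v:np.array([200+(u+.5)/6-.5,110+(v+.5)/6-.5])
c,sn=np.cos(rs[2]),np.sin(rs[2])
for u,z in(((632,237),.0138),((626,635),.0138),((585,180),.012),((676,185),.026),((483,437),.109),((483,672),.109),((538,265),.08),((538,750),.08),((436,437),.109)):
    d=back(s,C(*u),z)[0][:2]-rs[:2];print(u,np.round([1000*(c*d[0]+sn*d[1]),1000*(-sn*d[0]+c*d[1])],1))
rel(.5276,.3052,-13.9)
E
```

```text
(632, 237) [ -7.8 -38.4]
(626, 635) [-7.6 40.5]
(585, 180) [  1.2 -49.2]
(676, 185) [-15.  -49.2]
(483, 437) [ 20.  -17.6]
(483, 672) [20.1 17.8]
(538, 265) [ 11.5 -39.6]
(538, 750) [11.2 40.7]
(436, 437) [ 26.8 -17.6]
pose [ 0.6297 -0.2268  0.222 ] [-1.7985e+02 -5.0000e-02 -7.2020e+01] F [ 0.5  0.  -1.1]
tool dx,dy cm -53.75699535793341 -6.71735632229406 roll -1.014334472013981
```

Emit:
jog_arm:
  commands:
    - {"x": 0,"y": 0,"z": -1,"roll": -0.14}
    - {"x": 0,"y": 0,"z": -1,"roll": -0.145}
    - {"x": 0,"y": 0,"z": -1,"roll": -0.145}
    - {"x": 0,"y": 0,"z": 0,"roll": -0.145}
    - {"x": 0,"y": 0,"z": 0,"roll": -0.145}
    - {"x": 0,"y": 0,"z": 0,"roll": -0.145}
    - {"x": 0,"y": 0,"z": 0,"roll": -0.145}
    - {"x": 0,"y": 0,"z": 0,"roll": 0}

```text
clock: 21.9
tool_pos: [0.6286, -0.2267, 0.2488]
orientation: [180.0, 0.1, -14.0]
force: [0.1, 0.3, -0.1]
opening: 0.0402
```

Emit:
jog_arm:
  commands:
    - {"x": -1,"y": -2.2,"z": 0,"roll": 0}
    - {"x": -1.8,"y": -3.9,"z": 0,"roll": 0}
    - {"x": -1.8,"y": -3.9,"z": 0,"roll": 0}
    - {"x": -1.8,"y": -3.9,"z": 0,"roll": 0}
    - {"x": -1.8,"y": -3.9,"z": 0,"roll": 0}
    - {"x": -1.8,"y": -3.9,"z": 0,"roll": 0}
    - {"x": -1.8,"y": -3.9,"z": 0,"roll": 0}
    - {"x": -1.8,"y": -3.9,"z": 0,"roll": 0}
    - {"x": -1.8,"y": -3.9,"z": 0,"roll": 0}
    - {"x": -1.8,"y": -3.9,"z": 0,"roll": 0}
    - {"x": -1.8,"y": -3.9,"z": 0,"roll": 0}
    - {"x": -1.8,"y": -3.9,"z": 0,"roll": 0}

```text
clock: 23.1
tool_pos: [0.5367, 0.2628, 0.2498]
orientation: [180.0, 0.0, -14.4]
force: [1.1, 0.1, 0.5]
opening: 0.0398
```

Emit:
jog_arm:
  commands:
    - {"x": -1.8,"y": -3.9,"z": 0,"roll": 0}
    - {"x": 0,"y": 0,"z": 0,"roll": 0}
    - {"x": 0,"y": 0,"z": 0,"roll": 0}

```text
clock: 23.4
tool_pos: [0.529, 0.3042, 0.2493]
orientation: [179.9, 0.1, -14.2]
force: [-0.5, -0.6, -0.6]
opening: 0.0401
```

```bash
python3 - <<'E'
from h import *
rel(.5276,.3052,-13.9)
s=shot('wrist','w12.png')
E
```

```text
pose [0.529  0.3042 0.2493] [ 1.799e+02  6.000e-02 -1.424e+01] F [-0.5 -0.6 -0.6]
tool dx,dy cm -0.16255700865929462 -0.060033128087401126 roll -0.005916809202739217
```

View pics/w12.png

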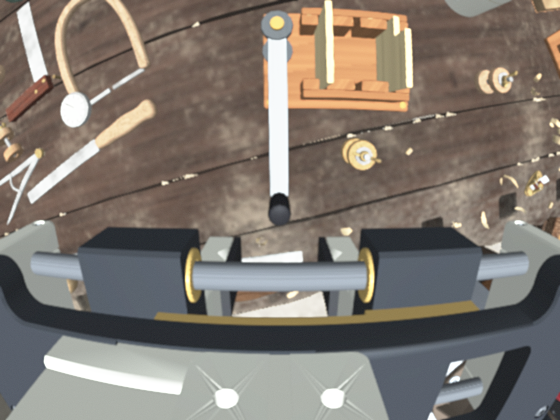

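Emit:
jog_arm:
  commands:
    - {"x": -0.16,"y": -0.06,"z": 2.5,"roll": 0}
    - {"x": 0,"y": 0,"z": 3,"roll": 0}
    - {"x": 0,"y": 0,"z": 3,"roll": 0}
    - {"x": 0,"y": 0,"z": 2.2,"roll": 0}
    - {"x": 0,"y": 0,"z": 0,"roll": 0}
    - {"x": 0,"y": 0,"z": 0,"roll": 0}

```text
clock: 24.05
tool_pos: [0.5289, 0.3035, 0.144]
orientation: [180.0, -0.0, -14.3]
force: [0.2, -0.1, 0.1]
opening: 0.0401
```

Emit:
jog_arm:
  commands:
    - {"x": 0,"y": 0,"z": 0,"roll": 0}
    - {"x": 0,"y": 0,"z": 0,"roll": 0}
    - {"x": 0,"y": 0,"z": 0,"roll": 0}
  gripper: 2.6

```text
clock: 24.35
tool_pos: [0.5288, 0.3048, 0.1447]
orientation: [-179.9, -0.1, -14.1]
force: [-0.3, -0.5, -1.1]
opening: 0.0269
```

```bash
python3 - <<'E'
from h import *
rel(.5276,.3052,-13.9)
s=shot('side','s13.png');crop(s,'s13c.png',185,150,170,160,4)
E
```

```text
pose [0.5288 0.3048 0.1447] [-1.7991e+02 -6.0000e-02 -1.4150e+01] F [-0.3 -0.5 -1.1]
tool dx,dy cm -0.12564909438221813 -0.010517040244175484 roll -0.004355942061856138
```

View pics/s13c.png

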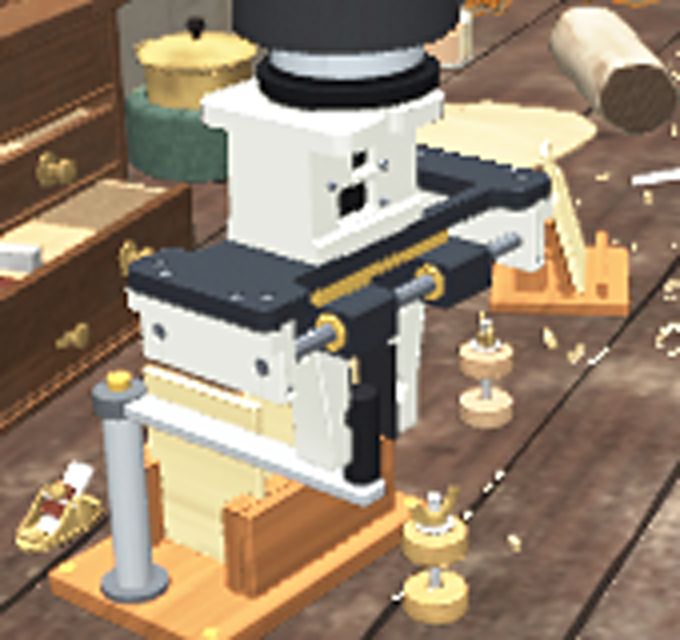

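Emit:
jog_arm:
  commands:
    - {"x": 0,"y": 1.55,"z": 0,"roll": -0.1}
    - {"x": 0.08,"y": 1.55,"z": 0,"roll": -0.1}
    - {"x": 0.08,"y": 1.55,"z": 0,"roll": -0.1}
    - {"x": 0.08,"y": 1.55,"z": 0,"roll": -0.1}
    - {"x": 0.08,"y": 1.55,"z": 0,"roll": -0.1}
    - {"x": 0.08,"y": 1.55,"z": 0,"roll": -0.1}
    - {"x": 0.08,"y": 1.55,"z": 0,"roll": -0.1}
    - {"x": 0.08,"y": 1.55,"z": 0,"roll": -0.1}
    - {"x": 0.08,"y": 1.55,"z": 0,"roll": -0.1}
    - {"x": 0.08,"y": 1.55,"z": 0,"roll": -0.1}
    - {"x": 0.08,"y": 1.55,"z": 0,"roll": -0.1}
    - {"x": 0.08,"y": 1.55,"z": 0,"roll": -0.1}

```text
clock: 25.6
tool_pos: [0.5889, 0.1403, 0.1441]
orientation: [180.0, -0.1, 54.9]
force: [-0.7, 2.1, -0.2]
opening: 0.026
```

```bash
python3 - <<'E'
from h import *
rk=load('rack.pkl');pv=np.array([.6781,.268])
o=ctrl.get_obs();d=o['tool_pos'][:2]-pv;print(np.hypot(*d),'theta',-np.pi/2+rk[2]-np.arctan2(d[1],d[0]))
e=rk[2]-np.pi/2;t=pv+.155*np.array([np.cos(e),np.sin(e)]);print(t);rel(t[0],t[1],np.degrees(rk[2])+90)
E
```

```text
0.15579835241483975 theta 0.36687123220924533
[0.64086429 0.11753903]
pose [0.5889 0.1403 0.1441] [ 1.800e+02 -6.000e-02  5.486e+01] F [-0.7  2.1 -0.2]
tool dx,dy cm 1.1329861235068222 5.555418166147587 roll -0.37077413736094855
```

Emit:
jog_arm:
  commands:
    - {"x": 0.08,"y": 1.55,"z": 0,"roll": -0.1}
    - {"x": 0.08,"y": 1.55,"z": 0,"roll": -0.1}
    - {"x": 0.08,"y": 1.55,"z": 0,"roll": -0.1}
    - {"x": 0.03,"y": 1.0,"z": 0,"roll": -0.07}
    - {"x": 0,"y": 0.4,"z": 0,"roll": 0}
    - {"x": 0,"y": 0,"z": 0,"roll": 0}

```text
clock: 26.2
tool_pos: [0.6437, 0.1155, 0.1435]
orientation: [180.0, -0.0, 75.7]
force: [0.2, 0.3, -0.2]
opening: 0.0258
```

Emit:
jog_arm:
  commands:
    - {"x": 0,"y": 0.2,"z": 0,"roll": 0}
    - {"x": 0,"y": 0,"z": 0,"roll": 0}

```text
clock: 26.4
tool_pos: [0.645, 0.1152, 0.1436]
orientation: [-180.0, 0.0, 75.8]
force: [-0.7, -0.1, -0.7]
opening: 0.0259
```

Emit:
jog_arm:
  commands:
    - {"x": 0,"y": 0.2,"z": 0,"roll": 0}
    - {"x": 0,"y": 0,"z": 0,"roll": 0}

```text
clock: 26.6
tool_pos: [0.6454, 0.1151, 0.1435]
orientation: [-179.8, 0.0, 75.8]
force: [-8.4, 3.3, 4.2]
opening: 0.0259
```

Emit:
jog_arm:
  commands:
    - {"x": 0,"y": 0.2,"z": 0,"roll": 0}
    - {"x": 0,"y": 0,"z": 0,"roll": 0}

```text
clock: 26.8
tool_pos: [0.6455, 0.115, 0.1434]
orientation: [-179.7, 0.1, 75.8]
force: [-14.3, 6.5, 7.5]
opening: 0.0262
```

```bash
python3 - <<'E'
from h import *
rel(.6408,.1175,76.1)
s=shot('side','s14.png');crop(s,'s14c.png',185,150,170,160,4)
E
```

```text
pose [0.6455 0.115  0.1434] [-1.7965e+02  6.0000e-02  7.5790e+01] F [-14.3   6.5   7.5]
tool dx,dy cm 0.13039424490906054 -0.5213747547456293 roll -0.005412714390896578
```

View pics/s14c.png

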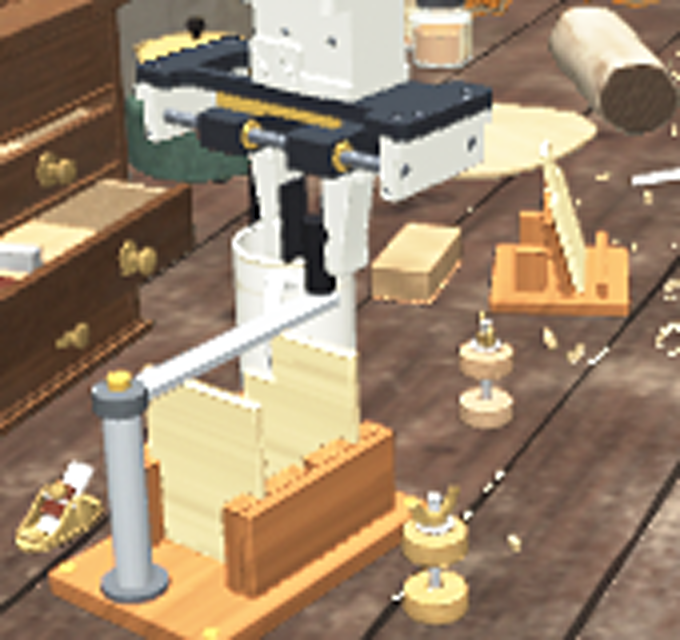

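Emit:
jog_arm:
  commands:
    - {"x": 0,"y": -0.5,"z": 0,"roll": 0}
    - {"x": 0,"y": 0,"z": 0,"roll": 0}

```text
clock: 27.05
tool_pos: [0.6443, 0.1158, 0.144]
orientation: [179.9, -0.0, 75.8]
force: [0.7, -1.1, -0.3]
opening: 0.026
```

Emit:
jog_arm:
  commands:
    - {"x": 0,"y": 0,"z": 0,"roll": 0}
    - {"x": 0,"y": 0,"z": 0,"roll": 0}
    - {"x": 0,"y": 0,"z": 0,"roll": 0}
    - {"x": 0,"y": 0,"z": -2,"roll": 0}
    - {"x": 0,"y": 0,"z": -4,"roll": 0}
    - {"x": 0,"y": 0,"z": -4,"roll": 0}
    - {"x": -2,"y": 0,"z": -4,"roll": 0}
    - {"x": -3,"y": 0,"z": -4,"roll": 0}
    - {"x": 0,"y": 0,"z": 0,"roll": 0}
    - {"x": 0,"y": 0,"z": 0,"roll": 0}
  gripper: 3.2

```text
clock: 28.05
tool_pos: [0.6325, 0.0663, 0.3249]
orientation: [179.9, -0.1, 75.7]
force: [0.4, 0.1, -1.7]
opening: 0.0319
```

```bash
python3 - <<'E'
from h import *
rel(.6408,.1175,76.1)
s=shot('wrist','w15.png');pickle.dump(s,open('w15.pkl','wb'));crop(s,'w15c.png',205,10,140,150,4)
s=shot('scene','a15.png')
s=shot('side','s15.png');crop(s,'s15c.png',185,150,200,150,4)
E
```

```text
pose [0.6325 0.0663 0.3249] [ 1.7987e+02 -1.1000e-01  7.5730e+01] F [ 0.4  0.1 -1.7]
tool dx,dy cm 5.166223025681523 -0.4568835576340066 roll -0.006399642593671629
```

View pics/w15.png

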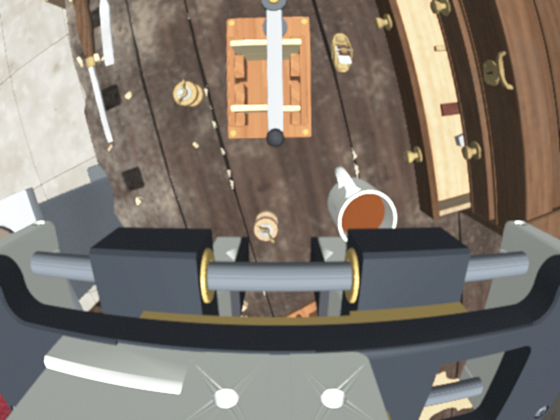

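View pics/s15c.png

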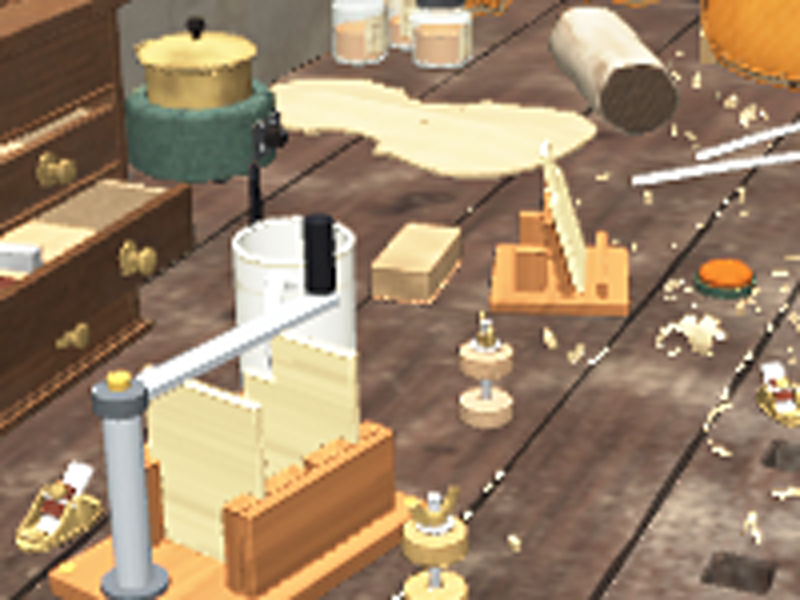

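View pics/w15c.png

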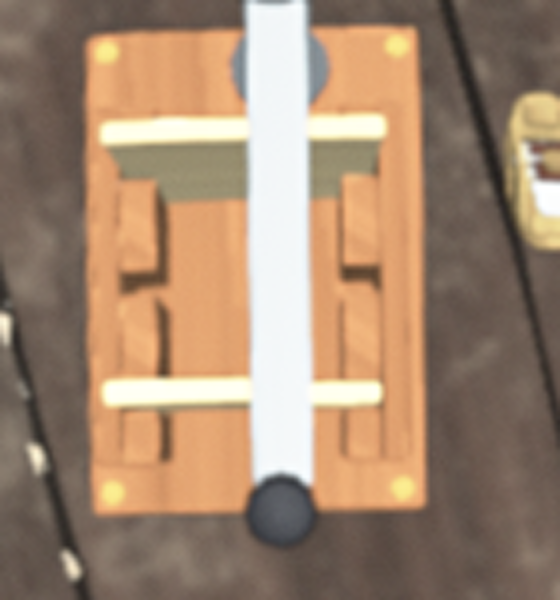

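```bash
python3 - <<'E'
from h import *
s=load('w15.pkl');rk=load('rack.pkl')
k=back(s,(205+281.5/4-.5,10+509.5/4-.5),.173)[0];d=k[:2]-[.6781,.268];print(k,np.hypot(*d),'theta',-np.pi/2+rk[2]-np.arctan2(d[1],d[0]))
h=back(s,(274,2),.136)[0];d=k[:2]-h[:2];print(h,-np.pi/2+rk[2]-np.arctan2(d[1],d[0]))
print(ctrl.get_obs()['clock']);ctrl.close_job()
E
```

```text
[0.64158544 0.11857255 0.173     ] 0.15382417540370286 theta -0.002936821253109567
[0.67662697 0.26212899 0.136     ] -0.00318906410279296
28.2
the job is handed in; nothing more can be done
```

The job is done and handed in at 28.2 s, well inside the 67 s limit.

- **Keeper opened:** I pushed the knob round to its open stop, where it resisted with about 13 N.
- **Template moved:** The tongue template was in the middle slot. I lifted it out, set it in the rest's trough and tipped it onto the sloped back.
- **Keeper closed:** I pushed the keeper back until it stopped at about 17 N. The arm then moved up and clear of everything.

Last checks, from the camera images:
- **Template in the rest:** It stands tongue up, leaning about 16° on the sloped back. It is centred between the sides to about 1 mm.
- **Keeper:** The lever measures −0.003 rad, which is fully home within measurement error.
- **Other two templates:** The square and step templates are still in their slots under the lever.
- **Bystanders:** The mug, spool clamps, plane, rosin cake and sanding block showed no visible movement.

None of the final checks failed. Partway through, my estimate of the rest's position was about 1 mm off when I checked it from directly above. I corrected for that before lowering the template.

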